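Put the instrument drain rack back in service

TASK

The drain rack's heavy steel deck is propped up at the front on wooden wedges so that the worktop under it could dry. Work every wedge out backward in small tugs, so that the deck comes down gently and never drops, put the wedges in the white basket, and lock the lowered deck by pushing the red-handled pin from the front through all three eyes at its right side, up to the handle. Only when the deck is locked, slide each instrument cassette into a track of its own from the open front end until it is fully home against the stop at the back; do not push the other things on the worktop about.

Things in the scene. Friction and masses are not known exactly. Their poses are not given: they have to be found in the camera images.
- rack: drain rack, 257 mm wide (y), 137 mm deep (x), fixed. Origin: on the worktop under the middle of the deck's front edge; x runs to the back, y to the left. Its steel deck (8 mm plate, 1.6 kg, x = 0 to 116 mm) is hinged at the back (x = 125, z = 16 mm) and carries three tracks; lowered, its underside is at z = 12 mm and the tracks' floor at z = 20 mm. Wedges stand under it between y = -112 and 112 mm
- track_mid (a point): open front end of the middle track, on its floor when the deck is down (rack x = 0, z = 20 mm); axes as the rack's. A track runs 104 mm along x to the stop (a 26 mm high bar). It is 61 mm wide between side ribs that begin with round noses at x = 12 mm; from x = 30 mm on, 4 mm lips cover it 11 mm above the floor and leave a 47 mm gap between them
- track_left (a point): the same for the left track, at y = +78 mm of the rack
- track_right (a point): the same for the right track, at y = -78 mm of the rack
- deck (a joint): hinge of the deck, rad: 0 = right down, grows as the front edge is raised (about 0.12 when propped on the wedges). The deck falls freely when nothing holds it
- eye_front (a point): centre of the round 15 mm eye in the front ear, on the ear's front face, 38 mm above the worktop; axes as the rack's. The ears are 36 mm wide, 56 mm tall and 5 mm thick, at the rack's right side. Between front and rear ear a lug of the deck (19 to 24 mm behind this point) has a like eye; the three line up along x only when the deck is right down
- eye_rear (a point): centre of the rear ear's 15 mm eye, on its back face, 62 mm behind eye_front; axes as the rack's
- lock_pin: locking pin, 0.12 kg: steel rod, 9 mm diameter, 85 mm long with a tapered tip, on a red square handle, 45 x 20 x 20 mm. Origin: on the axis, at the shoulder where the rod leaves the handle; +x points along the rod to its tip, the handle lies from x = -45 mm to 0. Lying down its axis is 10 mm above the worktop; the handle does not pass the eyes
- pin_tip (a point): tip of the pin's rod, 85 mm from its origin; axes as the pin's
- cassette_1: steel instrument cassette, 0.25 kg: foot plate 95 mm (x) x 56 mm (y) x 5 mm, on it a box 40 mm wide (y) up to z = 32 mm, and on top a blue grip 56 mm (x) x 12 mm (y) from z = 32 to 60 mm. Origin: middle of the underside; both ends are alike. Home in a track its origin is 56.5 mm behind the track's open end. May be absent
- cassette_2: as cassette_1
- cassette_3: as cassette_1
- wedge_left: wooden wedge, 120 mm long, 30 mm wide (y), 0.06 kg: from x = -22 to 26 mm a block 28 mm high, then sloping down to 8 mm at the tip, x = 98 mm. Origin: on the underside, in the middle of the part to grip; +x points to the tip. Its tip lies about 70 mm under the deck, the block in front; only the deck's weight and friction hold it; it comes out toward -x. May be absent
- wedge_right: as wedge_left. May be absent (at least one wedge is there)
- basket: white perforated plastic basket, fixed in place, 177 mm (x) x 238 mm (y) at the rim, 78 mm high; inside 132 x 192 mm with its floor 4 mm above the worktop. Origin: middle of the underside
- jar: black and white lidded cream jar, a thing to leave where it is; origin: middle of the underside
- pot: low round cream pot with a pale lid, a thing to leave where it is; origin: middle of the underside
- bowl: teal mixing bowl, a thing to leave where it is; origin: middle of the underside
- timer: teal kitchen timer, a thing to leave where it is; origin: middle of the underside

How it is judged:
By the outcome, as a careful person would: the job done as asked, in the order asked, and still so for the second after the job is handed in, with the robot touching nothing.
Of wedge_left, wedge_right only 1 to 2 are there at a start; the rules pass over those that are not, and their reading is None.
Of cassette_1, cassette_2, cassette_3 only 2 to 3 are there at a start; the rules pass over those that are not, and their reading is None.
At some moment in a run one of cassette_1, cassette_2, cassette_3 may be knocked a few centimetres aside while the robot is not near it.
Once in a run the grip may slacken for a moment while it holds something.
It also fails if it takes over 208 s, if anything falls off the work surface, if the arm or the gripper's body presses on something with over 40 N, if the wrist force passes 120 N, or if a joint passes its speed limit or range.

ROBOT

A 7-joint arm with a two-finger parallel gripper is mounted at the origin on a cart in front of the work surface, level with it; the furniture and walls round the work are solid. World frame = base frame: x ahead of the robot, y to its left, z up, the work surface at z = 0. Lengths are in mm, angles in degrees, forces in N, time in s.
With the tool pointing down it reaches from about 400 to 875 mm from the base axis. Payload 6.5 kg.
Tool frame: the origin (TCP) lies midway between the tips of the shut fingers; the grasp point (between the pads) lies 19 mm behind it (manip.grasp_offset is the distance from the TCP to the grasp point, in mm); z points along the fingers, y is the line along which they close (so a half turn about z gives the same grasp; the last joint's range is limited). The gripper opens to 88 mm and grips with 3 to 60 N. Pads are 18 mm wide; open, the fingers measure 123 mm over their backs; the gripper's body (75 mm by 187 mm) begins 45 mm behind the grasp point.
Start: joints at [62.785, 30.733, -0.252, 88.115, 0.149, 61.152, -4.079], TCP at [258.376, -596.433, 238.716] pointing down, gripper open.
Joint ranges: [-154.64, 154.64], [-21.42, 123.67], [-72.66, 72.17], [13.99, 137.28], [-74.86, 254.86], [10.95, 109.41], [-158.01, 158.01]. Speed limits (degrees/s): [136.94, 136.94, 180, 180, 180, 180, 180].

INTERFACE

Orientations are given as [roll, pitch, yaw] about the fixed x, y, z axes, in that order (R = Rz(yaw) Ry(pitch) Rx(roll)).
In Python, from plant import manip gives the robot as it stands.
- The arm moves only by the tool servo_tool, never from a script. Its arguments are lists of equal length, an entry for each row: "translation": the shift along the tool's x, y, z in m, a list of three; "twist": the turn about the tool's z in rad; "hand": the finger opening in m, from 0 to 0.0881. A call has 1 to 8 rows; each row shifts and turns the commanded pose from where the row before left it, along the tool's axes as they then stand; what a row does not reach is not made up. A row lasts 1/12 s, in which the tool goes at most 41.7 mm and 7.16 degrees, less where a joint would pass 70% of its speed; a pose out of reach is approached as far as the arm can. A call is refused whole if a number of a shift passes 0.0417 or a number of a turn 0.125, either way. A call with a gripper value outside its range is refused whole. The fingers move at their own pace and stop on an object; "force" is the grip in N (left out, the last holds). Time passes only in rows, so rows that do not move let the fingers close. It gives the time, the measured TCP pose, the force, the opening and the grip force at its end, in the units of the state.
- manip.get_obs(): the state, without advancing time (a new reading comes with each control period).
- manip.capture(name): name is "scene" or "top" or "wrist"; returns the picture (400x640x3 uint8, blue, green, red); there is no depth.
- manip.camera_params(name): a dict with "mtx" (3x3 intrinsics, pixels), "extrinsics" (4x4, takes a point from camera to world coordinates). Camera axes: x right, y down, z forward; pixel columns grow to the right and rows downward; lengths in mm; the calibration is good to about 2 mm. The wrist camera is an equidistant fisheye: a pixel r from the principal point sees the ray r / f radians off the axis. A picture is of the moment at which its call begins: read the wrist's pose just before it. camera_params takes no time and is no camera call; for the wrist camera it gives the pose at the moment of the call.
- manip.finish_job(): hands the job in; it is judged then, once.
The state is a dict: "t": time; "joints": joint angles; "joint_vel": joint speeds; "joint_torque": joint torques, N m; "tcp_pos": TCP position; "orientation": TCP orientation; "wrist_force": force on the tool from outside, world axes, zero at the start; "ft_torque": the same for the moment, N m; "opening": finger opening in mm; "finger_force": force on a finger pad.
Only numpy, scipy, OpenCV 4.12 (cv2) and the standard library are available. Lean on these libraries where they do the work, as an engineer would, in place of code of your own. Each camera call takes 0.05 s, during which the arm holds its last target. There are 200 camera calls.

## Working session

There is one attempt and no reset: what is moved stays moved. The work goes in short steps, Python scripts to look and compute and a tool call to move; the robot and the scene stay as the last step left them, time stands still between calls to the robot, and variables do not carry over. Pictures are saved under pics/ and viewed, at most 14 in all, crops included, and the job is handed in when it is done.

Besides the shell and the picture viewer there is one more tool, called after "Call:" as name(argument=value, ...) on one line, values as JSON. servo_tool: Moves the arm, as the interface text tells. Its arguments: {"type":"object","properties":{"translation":{"type":"array"},"twist":{"type":"array"},"hand":{"type":"array"},"force":{"type":"number"}},"required":["translation","twist","hand"]}

```bash
mkdir -p pics; ls
cat > h.py <<'E'
import numpy as np, cv2
from plant import manip
def cam(n):
    p=manip.camera_params(n); return np.array(p["mtx"],float),np.array(p["extrinsics"],float)
def ray(n,uv,p=None):
    K,E=p or cam(n); uv=np.asarray(uv,float)
    d=np.array([(uv[0]-K[0,2])/K[0,0],(uv[1]-K[1,2])/K[1,1],1.])
    if n=="wrist":
        r=np.hypot(d[0],d[1]); s=np.sin(r)/r if r>1e-9 else 1; d=np.array([d[0]*s,d[1]*s,np.cos(r)])
    return E[:3,3],E[:3,:3]@d
def onz(n,uv,z,p=None):
    o,d=ray(n,uv,p); return o+d*(z-o[2])/d[2]
def proj(n,X,p=None):
    K,E=p or cam(n); c=E[:3,:3].T@(np.asarray(X,float)-E[:3,3])
    if n=="wrist":
        r=np.hypot(c[0],c[1]); th=np.arctan2(r,c[2]); q=c[:2]/max(r,1e-9)*th
    else: q=c[:2]/c[2]
    return np.array([K[0,0]*q[0]+K[0,2],K[1,1]*q[1]+K[1,2]])
E
python3 - <<'E'
from h import *
for n in("top","scene","wrist"):
    K,E=cam(n); print(n,K.round(1).tolist(),E.round(3).tolist()); cv2.imwrite(f"pics/{n}0.png",manip.capture(n))
s=manip.get_obs(); print({k:np.round(v,2).tolist() for k,v in s.items()})
E
```

```text
pics
top [[404.5, 0.0, 320.0], [0.0, 404.5, 204.6], [0.0, 0.0, 1.0]] [[-0.011, -0.996, 0.091, 403.053], [-1.0, 0.013, 0.023, -50.665], [-0.024, -0.091, -0.996, 1477.402], [0.0, 0.0, 0.0, 1.0]]
scene [[406.8, 0.0, 320.9], [0.0, 406.8, 200.2], [0.0, 0.0, 1.0]] [[-0.805, -0.298, 0.513, -134.953], [-0.593, 0.44, -0.674, 866.331], [-0.025, -0.847, -0.531, 795.157], [0.0, 0.0, 0.0, 1.0]]
wrist [[309.7, 0.0, 313.7], [0.0, 309.7, 201.1], [0.0, 0.0, 1.0]] [[0.397, -0.884, -0.245, 320.258], [-0.918, -0.383, -0.104, -568.853], [-0.002, 0.267, -0.964, 383.566], [0.0, 0.0, 0.0, 1.0]]
{'t': 0.15, 'joints': [62.79, 30.77, -0.25, 88.15, 0.15, 61.15, -4.08], 'joint_vel': [0.07, -0.21, -0.1, -0.2, 0.08, -0.06, -0.02], 'joint_torque': [0.0, -57.13, 0.99, -25.18, -0.06, 0.02, 0.0], 'tcp_pos': [258.19, -596.04, 238.08], 'orientation': [-179.93, 0.01, 23.43], 'wrist_force': [-1.03, -0.47, -0.3], 'ft_torque': [-0.04, -0.0, -0.03], 'finger_force': 0.0, 'opening': 88.54}
```

View pics/top0.png

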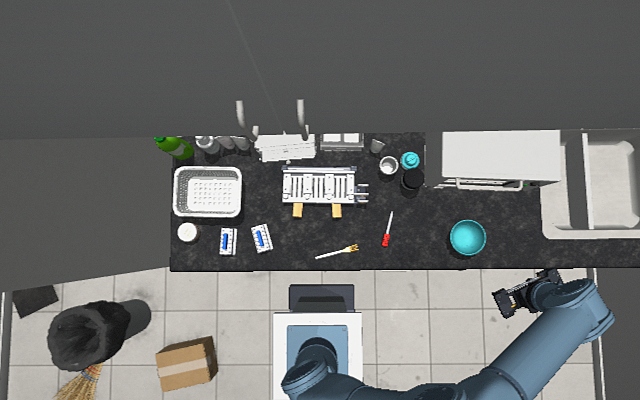

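View pics/scene0.png

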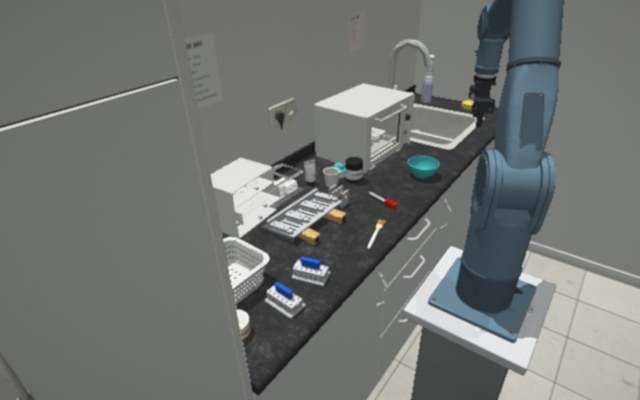

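Run:
```python
from h import *
im=cv2.imread("pics/top0.png"); c=im[155:265,265:405]; cv2.imwrite("pics/c1.png",cv2.resize(c,None,fx=5.4,fy=5.4,interpolation=cv2.INTER_CUBIC))
hsv=cv2.cvtColor(im,cv2.COLOR_BGR2HSV)
def blobs(m,z,nm):
    n,l,st,ce=cv2.connectedComponentsWithStats(m.astype(np.uint8))
    for i in range(1,n):
        if st[i,4]>12 and 170<ce[i][0]<470 and 130<ce[i][1]<270:
            pts=np.argwhere(l==i)[:,::-1].astype(np.float32); r=cv2.minAreaRect(pts)
            w=np.array([onz("top",q,z)[:2] for q in pts]); mu=w.mean(0); v=np.linalg.eigh(np.cov((w-mu).T))
            a=np.degrees(np.arctan2(v[1][1,1],v[1][0,1]))
            print(nm,ce[i].round(1),st[i,4],"world",mu.round(1),"ang",a.round(1),"sd",np.sqrt(v[0]).round(1))
H,S,V=[hsv[...,i].astype(int) for i in range(3)]
blobs((H>105)&(H<130)&(S>150)&(V>60),60,"blue")
blobs(((H<6)|(H>174))&(S>150)&(V>60),20,"red")
blobs((H>10)&(H<25)&(S>80)&(V>120),28,"wood")
```

```text
blue [259.7 238.2] 50 world [417.3 194.5] ang -164.6 sd [ 3.4 15.6]
blue [224.4 241. ] 50 world [409.  318.8] ang 175.0 sd [ 3.5 15.2]
red [385.2 239.8] 78 world [ 406.9 -249.1] ang 163.7 sd [ 6.3 13.3]
wood [297.4 209.2] 121 world [520.1  64. ] ang 173.9 sd [ 9.9 14.7]
wood [336.4 210. ] 106 world [515.2 -76.1] ang -178.3 sd [ 9.7 14.2]
wood [352.5 247.4] 33 world [ 381.3 -131.4] ang 102.3 sd [6.1 7.6]
```

View pics/c1.png

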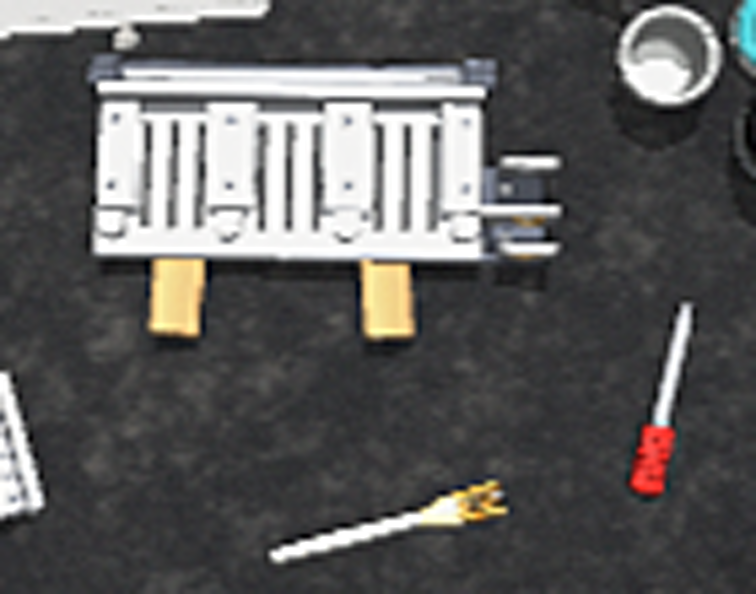

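Call:
servo_tool(translation=[[0, 0, 0], [0, 0, 0], [0, 0, 0], [0, 0, 0], [0.015, -0.0354, -0.0015], [0.015, -0.0354, -0.0015], [0.015, -0.0354, -0.0015], [0.015, -0.0354, -0.0015]], twist=[0.102, 0.102, 0.102, 0.102, 0, 0, 0, 0], hand=[0.07, 0.07, 0.07, 0.07, 0.07, 0.07, 0.07, 0.07])

```text
t: 0.82
tcp_pos: [318.5, -453.0, 244.5]
orientation: [-180.0, 0.0, 0.0]
wrist_force: [1.1, -0.1, 0.9]
opening: 70.0
finger_force: 0.0
```

Call:
servo_tool(translation=[[0.015, -0.0354, -0.0015], [0.015, -0.0354, -0.0015], [0.015, -0.0354, -0.0015], [0.015, -0.0354, -0.0015], [0.015, -0.0354, -0.0015], [0.015, -0.0354, -0.0015], [0.015, -0.0354, -0.0015], [0.015, -0.0354, -0.0015]], twist=[0, 0, 0, 0, 0, 0, 0, 0], hand=[0.07, 0.07, 0.07, 0.07, 0.07, 0.07, 0.07, 0.07])

```text
t: 1.48
tcp_pos: [438.2, -169.7, 256.8]
orientation: [180.0, 0.0, 0.0]
wrist_force: [1.0, 0.2, 0.1]
opening: 70.1
finger_force: 0.0
```

Call:
servo_tool(translation=[[0.015, -0.0354, -0.0015], [0.015, -0.0354, -0.0015], [0.015, -0.0354, -0.0015], [0.015, -0.0354, -0.0015], [0, 0, 0], [0, 0, 0], [0, 0, 0], [0, 0, 0]], twist=[0, 0, 0, 0, 0, 0, 0, 0], hand=[0.07, 0.07, 0.07, 0.07, 0.07, 0.07, 0.07, 0.07])

```text
t: 2.15
tcp_pos: [497.3, -31.5, 262.4]
orientation: [180.0, 0.0, -0.1]
wrist_force: [-0.3, 0.6, 0.6]
opening: 70.2
finger_force: 0.0
```

Run:
```python
from h import *
s=manip.get_obs(); print(s["tcp_pos"],s["orientation"],s["wrist_force"]); np.savez("pics/w1.npz",K=cam("wrist")[0],E=cam("wrist")[1])
im=manip.capture("wrist"); cv2.imwrite("pics/w1.png",im)
cv2.imwrite("pics/w1b.png",cv2.resize(im,(800,500),interpolation=cv2.INTER_CUBIC))
```

```text
[497.29564345 -31.53317427 262.43442853] [ 1.79957154e+02  4.90441985e-02 -9.05249604e-02] [-0.32290242  0.64806781  0.59327656]
```

View pics/w1b.png

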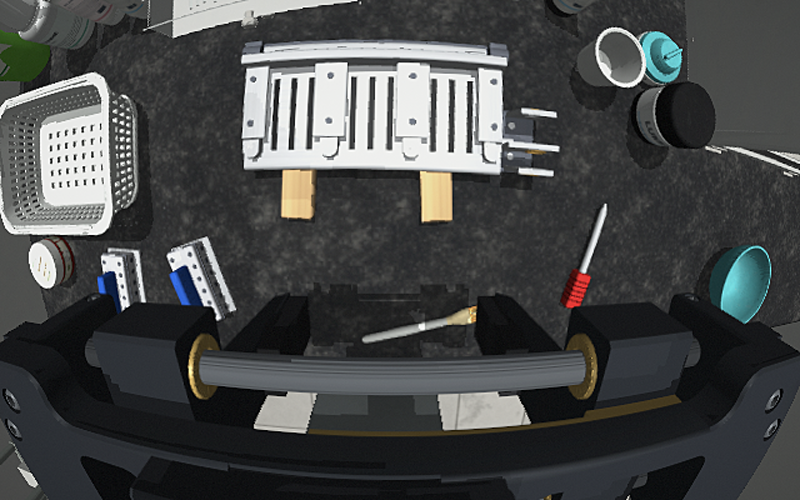

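Run:
```python
from h import *
im=cv2.imread("pics/w1.png"); p=np.load("pics/w1.npz"); p=(p["K"],p["E"])
a=im[30:150,190:290]; b=im[30:150,370:470]
cv2.imwrite("pics/c2.png",cv2.resize(np.hstack([a,b]),None,fx=4,fy=4,interpolation=cv2.INTER_CUBIC))
hsv=cv2.cvtColor(im,cv2.COLOR_BGR2HSV);H,S,V=[hsv[...,i].astype(int) for i in range(3)]
def box(m,z,nm,lo):
    n,l,st,ce=cv2.connectedComponentsWithStats(m.astype(np.uint8))
    for i in range(1,n):
        if st[i,4]>lo:
            pts=np.argwhere(l==i)[:,::-1]
            w=np.array([onz("wrist",q,z,p)[:2] for q in pts],np.float32); print(nm,ce[i].round(1),st[i,4],[np.round(x,1) for x in cv2.minAreaRect(w)])
box((H>8)&(H<25)&(S>60)&(V>120),28,"wood",300)
box(((H<6)|(H>174))&(S>150)&(V>60),20,"red",100)
box((H>105)&(H<130)&(S>150)&(V>60),60,"blue",50)
for uv in [(603,207),(577,270)]: print("rod",onz("wrist",(uv[0]/1.25,uv[1]/1.25),10,p).round(1))
```

```text
wood [237.3 154.9] 952 [array([519.7,  64.5]), array([33.1, 48.5]), np.float64(87.7)]
wood [348.7 156.6] 972 [array([516.2, -74.8]), array([50.1, 31.2]), np.float64(1.5)]
red [460.7 231.3] 418 [array([ 410.9, -245. ]), array([28.9, 47.3]), np.float64(74.2)]
blue [147.1 229.4] 446 [array([429.1, 190.9]), array([44.8, 26.7]), np.float64(16.8)]
blue [ 86.2 229.2] 241 [array([419.7, 308.6]), array([32.3, 52.9]), np.float64(86.5)]
rod [ 507.1 -274.5   10. ]
rod [ 431.4 -248.6   10. ]
```

View pics/c2.png

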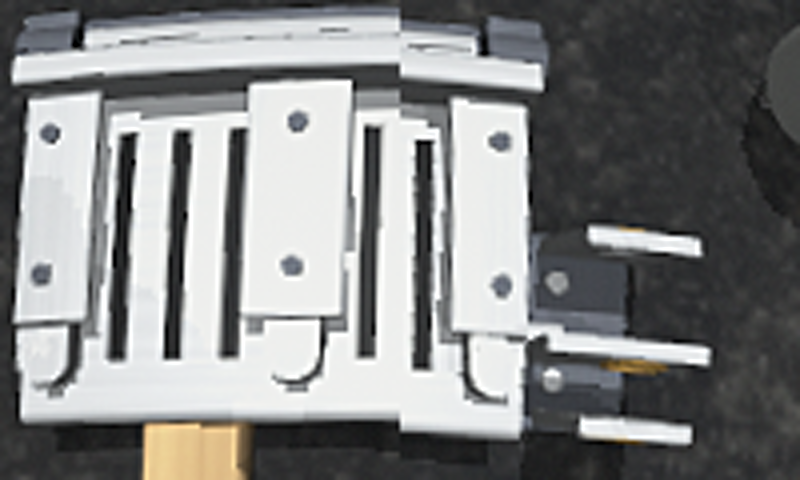

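Run:
```python
from h import *
p=np.load("pics/w1.npz"); p=(p["K"],p["E"]); print(p[1].round(2).tolist())
f=lambda c:(c[0]/4+(190 if c[0]<400 else 270),30+c[1]/4)
for nm,c,z in [("deckL",(20,418),35),("deckR",(520,438),35),("earF l",(580,438),56),("earF r",(692,442),56),("earF bl",(580,418),56),("earF br",(692,425),56),("earR fl",(588,244),56),("earR fr",(700,254),56),("earR bl",(588,226),56),("earR br",(702,236),56),("lug l",(550,352),70),("lug r",(710,362),70),
 ("railBL",(25,60),26),("railL",(14,82),26),("railR",(543,90),26)]:
    print(nm,onz("wrist",f(c),z,p).round(1))
t=(cam("top"))
g=lambda c:(265+c[0]/5.4,155+c[1]/5.4)
for nm,c,z in [("deckL",(93,256),35),("deckR",(480,259),35),("earF l",(497,252),56),("earF r",(560,252),56),("earR l",(502,162),56),("earR r",(560,162),56),("wl",(150,335),28),("wr",(200,335),28),("w2l",(367,337),28),("w2r",(413,336),28),("pintip",(686,304),10),("handle end",(647,490),20)]:
    print("top",nm,onz("top",g(c),z,t).round(1))
```

```text
[[-0.0, -0.96, -0.27, 565.05], [-1.0, 0.0, -0.0, -31.4], [0.0, 0.27, -0.96, 408.01], [0.0, 0.0, 0.0, 1.0]]
deckL [548.7 117.5  35. ]
deckR [ 540.  -137.8   35. ]
earF l [ 542.1 -150.4   56. ]
earF r [ 542.6 -186.9   56. ]
earF bl [ 548.  -150.2   56. ]
earF br [ 547.7 -186.6   56. ]
earR fl [ 599.5 -151.4   56. ]
earR fr [ 599.6 -187.5   56. ]
earR bl [ 604.9 -151.4   56. ]
earR br [ 605.1 -188.1   56. ]
lug l [ 566.9 -135.9   70. ]
lug r [ 567.  -185.4   70. ]
railBL [665.9 117.9  26. ]
railL [658.9 121.6  26. ]
railR [ 651.5 -146.8   26. ]
top deckL [544.7 117.9  35. ]
top deckR [ 539.2 -139.    35. ]
top earF l [ 541.6 -148.8   56. ]
top earF r [ 541.1 -189.8   56. ]
top earR l [ 600.8 -153.3   56. ]
top earR r [ 600.3 -191.1   56. ]
top wl [492.   80.8  28. ]
top wr [491.6  47.5  28. ]
top w2l [488.9 -63.5  28. ]
top w2r [489.1 -94.   28. ]
top pintip [ 509.4 -277.9   10. ]
top handle end [ 385.7 -247.2   20. ]
```

Call:
servo_tool(translation=[[0.0027, 0.011, 0.032], [0.0027, 0.011, 0.032], [0.0027, 0.011, 0.032], [0.0027, 0.011, 0.032], [0, 0, 0.032], [0, 0, 0.032], [0, 0, 0.02], [0, 0, 0]], twist=[0.027, 0, 0, 0, 0, 0, 0, 0], hand=[0.06, 0.06, 0.06, 0.06, 0.06, 0.06, 0.06, 0.06])

```text
t: 2.87
tcp_pos: [504.3, -75.2, 47.1]
orientation: [180.0, 0.4, -1.6]
wrist_force: [-1.3, 0.4, -0.1]
opening: 60.0
finger_force: 0.0
```

Run:
```python
from h import *
s=manip.get_obs(); print(s["tcp_pos"],s["orientation"],s["wrist_force"],s["joints"].round(1) if hasattr(s["joints"],'round') else s["joints"])
im=manip.capture("wrist"); cv2.imwrite("pics/w2.png",im)
c=[onz("top",q,78) for q in [(173.5,166),(243,168),(240,218),(174,214)]]; print(np.round(c,1), np.mean(c,0))
```

```text
[504.32223099 -75.22287541  47.11089773] [179.99221116   0.42152701  -1.61801993] [-1.31914178  0.42704376 -0.07661487] [  9.8  35.1  -8.1 114.9   9.1  31.  -96.3]
[[675.  497.9  78. ]
 [664.  250.9  78. ]
 [487.9 260.3  78. ]
 [504.9 492.4  78. ]] [582.96952416 375.39300202  78.        ]
```

View pics/w2.png

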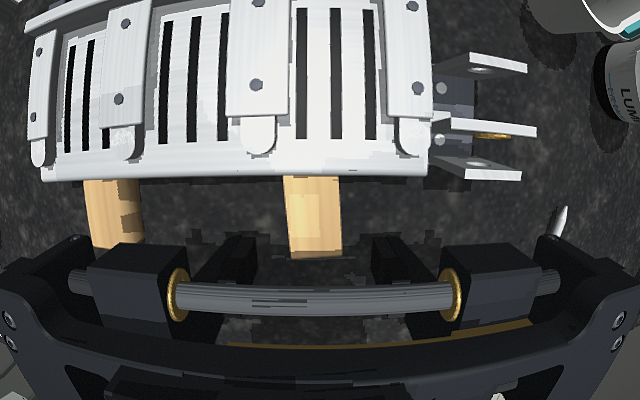

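Call:
servo_tool(translation=[[0.003, 0, 0.02], [0, 0, 0.015], [0, 0, 0.008], [0, 0, 0], [0, 0, 0], [0, 0, 0], [0, 0, 0], [0, 0, 0]], twist=[0, 0, 0, 0, 0, 0, 0, 0], hand=[0.06, 0.06, 0.06, 0.06, 0.02, 0.02, 0.02, 0.02], force=45)

```text
t: 3.58
tcp_pos: [511.4, -74.2, 8.6]
orientation: [180.0, -0.1, -1.5]
wrist_force: [0.2, 0.3, -0.3]
opening: 35.7
finger_force: 0.0
```

Call:
servo_tool(translation=[[0, 0, 0], [-0.003, 0, 0], [-0.004, 0, 0], [-0.004, 0, 0], [0, 0, 0], [-0.004, 0, 0], [-0.004, 0, 0], [0, 0, 0]], twist=[0, 0, 0, 0, 0, 0, 0, 0], hand=[0.02, 0.02, 0.02, 0.02, 0.02, 0.02, 0.02, 0.02])

```text
t: 4.25
tcp_pos: [492.5, -73.4, 8.3]
orientation: [-180.0, -0.1, -1.5]
wrist_force: [2.3, -0.4, 7.1]
opening: 30.0
finger_force: 45.0
```

Call:
servo_tool(translation=[[-0.005, 0, 0], [-0.005, 0, 0], [-0.005, 0, 0], [0, 0, 0], [-0.005, 0, 0], [-0.005, 0, 0], [-0.005, 0, 0], [0, 0, 0]], twist=[0, 0, 0, 0, 0, 0, 0, 0], hand=[0.02, 0.02, 0.02, 0.02, 0.02, 0.02, 0.02, 0.02])

```text
t: 4.92
tcp_pos: [462.0, -72.7, 8.3]
orientation: [-180.0, -0.1, -1.5]
wrist_force: [1.7, 1.1, 9.4]
opening: 29.3
finger_force: 45.0
```

Call:
servo_tool(translation=[[-0.005, 0, 0], [-0.005, 0, 0], [-0.005, 0, 0], [0, 0, 0], [-0.005, 0, 0], [-0.005, 0, 0], [-0.005, 0, 0], [0, 0, 0]], twist=[0, 0, 0, 0, 0, 0, 0, 0], hand=[0.02, 0.02, 0.02, 0.02, 0.02, 0.02, 0.02, 0.02])

```text
t: 5.58
tcp_pos: [432.2, -71.9, 8.3]
orientation: [-180.0, -0.1, -1.5]
wrist_force: [2.2, 1.3, 8.6]
opening: 29.7
finger_force: 45.0
```

Call:
servo_tool(translation=[[0, 0, -0.03], [0, 0, -0.03], [0, 0, -0.03], [0, 0, -0.03], [0.0094, -0.0343, 0], [0.0094, -0.0343, 0], [0.0094, -0.0343, 0], [0.0094, -0.0343, 0]], twist=[0, 0, 0, 0, 0, 0, 0, 0], hand=[0.02, 0.02, 0.02, 0.02, 0.02, 0.02, 0.02, 0.02])

```text
t: 6.25
tcp_pos: [471.3, 64.9, 127.2]
orientation: [179.9, 0.2, -1.6]
wrist_force: [0.8, -0.1, -0.1]
opening: 29.7
finger_force: 45.0
```

Call:
servo_tool(translation=[[0.0094, -0.0343, 0], [0.0094, -0.0343, 0], [0.0094, -0.0343, 0], [0.0094, -0.0343, 0], [0.0094, -0.0343, 0], [0.0094, -0.0343, 0], [0.0094, -0.0343, 0], [0.0094, -0.0343, 0]], twist=[0, 0, 0, 0, 0, 0, 0, 0], hand=[0.02, 0.02, 0.02, 0.02, 0.02, 0.02, 0.02, 0.02])

```text
t: 6.92
tcp_pos: [553.8, 336.8, 126.3]
orientation: [179.8, 0.2, -1.5]
wrist_force: [0.2, -0.2, -1.9]
opening: 29.4
finger_force: 45.0
```

Call:
servo_tool(translation=[[0, 0, 0], [0, 0, 0], [0, 0, 0], [0, 0, 0], [0, 0, 0], [0, 0, 0], [0, 0, 0], [0, 0, 0]], twist=[-0.12, -0.12, -0.12, -0.12, -0.12, -0.12, -0.12, -0.12], hand=[0.02, 0.02, 0.02, 0.02, 0.02, 0.02, 0.02, 0.02])

```text
t: 7.58
tcp_pos: [553.6, 335.1, 126.2]
orientation: [-179.9, 0.2, 53.9]
wrist_force: [0.4, 0.0, -0.8]
opening: 30.0
finger_force: 4.5
```

Call:
servo_tool(translation=[[0, 0, 0], [0, 0, 0], [0, 0, 0], [0, 0, 0], [0, 0, 0], [0, 0, 0], [0, 0, 0]], twist=[-0.12, -0.12, -0.12, -0.12, -0.12, 0, 0], hand=[0.02, 0.02, 0.02, 0.02, 0.02, 0.02, 0.02])

```text
t: 8.17
tcp_pos: [554.2, 335.5, 126.6]
orientation: [-179.9, 0.1, 87.7]
wrist_force: [0.1, 0.1, -1.2]
opening: 29.8
finger_force: 45.0
```

Run:
```python
from h import *
s=manip.get_obs(); print(s["tcp_pos"],s["orientation"],s["wrist_force"],s["joints"])
cv2.imwrite("pics/w3.png",np.hstack([cv2.resize(manip.capture("wrist"),(480,300)),cv2.resize(manip.capture("top")[130:270,170:320],(320,300))]))
```

```text
[554.21319465 335.46774736 126.56281257] [-1.79860497e+02  9.54288994e-02  8.76891936e+01] [ 0.14083971  0.10931101 -1.1872503 ] [-13.07756147  42.26981088 -33.06007689  91.44444588  26.7455868
  54.55012039 -57.46549145]
```

View pics/w3.png

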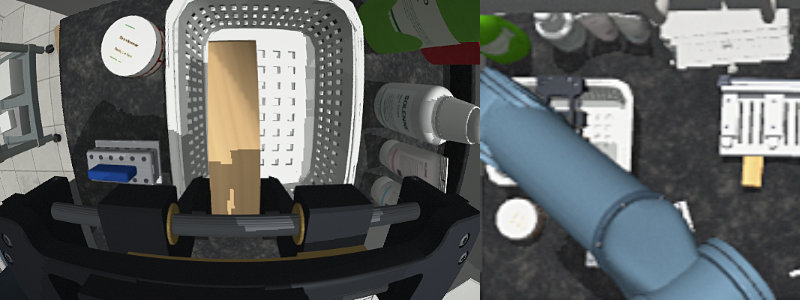

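Call:
servo_tool(translation=[[0, 0, 0.03], [0, 0, 0.03], [0, 0, 0.025], [0, 0, 0.01], [0, 0, 0], [0, 0, 0], [0, 0, 0], [0, 0, 0]], twist=[0, 0, 0, 0, 0, 0, 0, 0], hand=[0.02, 0.02, 0.02, 0.02, 0.02, 0.042, 0.042, 0.042])

```text
t: 8.93
tcp_pos: [556.5, 337.4, 34.7]
orientation: [179.9, -0.1, 87.9]
wrist_force: [-0.1, -0.7, -0.3]
opening: 42.0
finger_force: 0.0
```

Call:
servo_tool(translation=[[0, 0, -0.035], [0, 0, -0.035], [0, 0, -0.035], [0, 0, -0.03], [0, 0, 0], [0, 0, 0], [0, 0, 0], [0, 0, 0]], twist=[0, 0, 0, 0.12, 0.12, 0.12, 0.12, 0.12], hand=[0.042, 0.042, 0.042, 0.06, 0.06, 0.06, 0.06, 0.06])

```text
t: 9.6
tcp_pos: [555.9, 336.9, 169.6]
orientation: [179.9, -0.1, 53.1]
wrist_force: [0.0, 0.4, 1.1]
opening: 60.4
finger_force: 0.0
```

Call:
servo_tool(translation=[[0, 0, 0], [0, 0, 0], [0, 0, 0], [0, 0, 0], [0, 0, 0], [0, 0, 0], [0, 0, 0], [0, 0, 0]], twist=[0.12, 0.12, 0.12, 0.12, 0.12, 0.12, 0.12, 0.12], hand=[0.06, 0.06, 0.06, 0.06, 0.06, 0.06, 0.06, 0.06])

```text
t: 10.27
tcp_pos: [555.7, 337.1, 169.4]
orientation: [-179.9, -0.1, -1.8]
wrist_force: [0.4, 0.3, 0.0]
opening: 59.9
finger_force: 0.0
```

Call:
servo_tool(translation=[[-0.0048, 0.0342, 0], [-0.0048, 0.0342, 0], [-0.0048, 0.0342, 0], [-0.0048, 0.0342, 0], [-0.0048, 0.0342, 0], [-0.0048, 0.0342, 0], [-0.0048, 0.0342, 0], [-0.0048, 0.0342, 0]], twist=[0, 0, 0, 0, 0, 0, 0, 0], hand=[0.06, 0.06, 0.06, 0.06, 0.06, 0.06, 0.06, 0.06])

```text
t: 10.93
tcp_pos: [510.0, 62.9, 169.2]
orientation: [-180.0, -0.2, -1.5]
wrist_force: [0.4, -0.3, 0.2]
opening: 60.1
finger_force: 0.0
```

Call:
servo_tool(translation=[[0, 0, 0.03], [0, 0, 0.03], [0, 0, 0.03], [0, 0, 0.02], [0, 0, 0], [0, 0, 0]], twist=[0, 0, 0, 0, 0, 0], hand=[0.06, 0.06, 0.06, 0.06, 0.06, 0.06])

```text
t: 11.43
tcp_pos: [510.0, 64.3, 58.3]
orientation: [-180.0, 0.0, -1.5]
wrist_force: [-0.5, 0.6, -0.1]
opening: 59.9
finger_force: 0.0
```

Run:
```python
from h import *
s=manip.get_obs(); print(s["tcp_pos"],s["orientation"]); p=cam("wrist"); im=manip.capture("wrist")
cv2.imwrite("pics/w4.png",im); hsv=cv2.cvtColor(im,cv2.COLOR_BGR2HSV);H,S,V=[hsv[...,i].astype(int) for i in range(3)]
m=((H>8)&(H<25)&(S>60)&(V>110)).astype(np.uint8); m[275:]=0
n,l,st,ce=cv2.connectedComponentsWithStats(m); i=1+np.argmax(st[1:,4]); print(st[i])
w=np.array([onz("wrist",q,28,p)[:2] for q in np.argwhere(l==i)[:,::-1]],np.float32); print(cv2.minAreaRect(w))
```

```text
[509.96362077  64.32628474  58.27878921] [-1.79982594e+02  9.73344984e-03 -1.48557041e+00]
[ 286  174   54   79 3912]
((520.8970947265625, 65.44851684570312), (30.418190002441406, 49.01137161254883), 85.99071502685547)
```

Call:
servo_tool(translation=[[0, -0.001, 0.03], [0, 0, 0.015], [0, 0, 0.006], [0, 0, 0], [0, 0, 0], [0, 0, 0], [0, 0, 0], [0, 0, 0]], twist=[0, 0, 0, 0, 0, 0, 0, 0], hand=[0.06, 0.06, 0.06, 0.06, 0.02, 0.02, 0.02, 0.02])

```text
t: 12.15
tcp_pos: [510.6, 65.0, 7.6]
orientation: [-180.0, -0.1, -1.5]
wrist_force: [-0.4, -0.4, 0.7]
opening: 35.4
finger_force: 0.0
```

Call:
servo_tool(translation=[[0, 0, 0], [-0.002, 0, 0], [-0.003, 0, 0], [-0.003, 0, 0], [0, 0, 0], [-0.003, 0, 0], [-0.003, 0, 0], [0, 0, 0]], twist=[0, 0, 0, 0, 0, 0, 0, 0], hand=[0.02, 0.02, 0.02, 0.02, 0.02, 0.02, 0.02, 0.02])

```text
t: 12.82
tcp_pos: [498.2, 65.5, 7.5]
orientation: [-179.9, -0.3, -1.5]
wrist_force: [4.9, 0.6, 0.9]
opening: 29.3
finger_force: 45.0
```

Call:
servo_tool(translation=[[-0.003, 0, 0], [-0.003, 0, 0], [-0.003, 0, 0], [0, 0, 0], [-0.003, 0, 0], [-0.003, 0, 0], [-0.003, 0, 0], [0, 0, 0]], twist=[0, 0, 0, 0, 0, 0, 0, 0], hand=[0.02, 0.02, 0.02, 0.02, 0.02, 0.02, 0.02, 0.02])

```text
t: 13.48
tcp_pos: [480.2, 66.0, 7.5]
orientation: [-179.9, -0.3, -1.5]
wrist_force: [5.0, 0.3, 2.2]
opening: 29.7
finger_force: 45.0
```

Call:
servo_tool(translation=[[-0.003, 0, 0], [-0.003, 0, 0], [-0.003, 0, 0], [0, 0, 0], [-0.003, 0, 0], [-0.003, 0, 0], [-0.003, 0, 0], [0, 0, 0]], twist=[0, 0, 0, 0, 0, 0, 0, 0], hand=[0.02, 0.02, 0.02, 0.02, 0.02, 0.02, 0.02, 0.02])

```text
t: 14.15
tcp_pos: [462.3, 66.6, 7.5]
orientation: [-179.9, -0.3, -1.5]
wrist_force: [5.0, -0.4, 2.0]
opening: 29.7
finger_force: 45.0
```

Call:
servo_tool(translation=[[-0.003, 0, 0], [-0.003, 0, 0], [-0.003, 0, 0], [0, 0, 0], [-0.003, 0, 0], [-0.003, 0, 0], [-0.003, 0, 0], [0, 0, 0]], twist=[0, 0, 0, 0, 0, 0, 0, 0], hand=[0.02, 0.02, 0.02, 0.02, 0.02, 0.02, 0.02, 0.02])

```text
t: 14.82
tcp_pos: [442.9, 66.9, 7.4]
orientation: [-180.0, -0.1, -1.5]
wrist_force: [2.1, -0.2, 7.3]
opening: 30.2
finger_force: 45.0
```

Call:
servo_tool(translation=[[-0.003, 0, 0], [-0.003, 0, 0], [-0.003, 0, 0], [0, 0, 0], [-0.003, 0, 0], [-0.003, 0, 0], [-0.003, 0, 0], [0, 0, 0]], twist=[0, 0, 0, 0, 0, 0, 0, 0], hand=[0.02, 0.02, 0.02, 0.02, 0.02, 0.02, 0.02, 0.02])

```text
t: 15.48
tcp_pos: [424.9, 67.4, 7.3]
orientation: [-180.0, -0.1, -1.5]
wrist_force: [2.3, 0.1, 7.7]
opening: 29.8
finger_force: 45.0
```

Call:
servo_tool(translation=[[0, 0, -0.03], [0, 0, -0.03], [0, 0, -0.03], [0, 0, -0.03], [0, 0, -0.02], [0.0199, -0.0306, 0], [0.0199, -0.0306, 0], [0.0199, -0.0306, 0]], twist=[0, 0, 0, 0, 0, 0, 0, 0], hand=[0.02, 0.02, 0.02, 0.02, 0.02, 0.02, 0.02, 0.02])

```text
t: 16.15
tcp_pos: [485.6, 157.6, 146.8]
orientation: [179.9, 0.1, -1.6]
wrist_force: [0.8, -0.6, -0.7]
opening: 29.3
finger_force: 45.0
```

Call:
servo_tool(translation=[[0.0199, -0.0306, 0], [0.0199, -0.0306, 0], [0.0199, -0.0306, 0], [0.0199, -0.0306, 0], [0.0199, -0.0306, 0], [0.0199, -0.0306, 0], [0, 0, 0], [0, 0, 0]], twist=[0, 0, 0, 0, 0, 0, -0.12, -0.12], hand=[0.02, 0.02, 0.02, 0.02, 0.02, 0.02, 0.02, 0.02])

```text
t: 16.82
tcp_pos: [608.7, 339.9, 145.0]
orientation: [180.0, 0.2, 12.7]
wrist_force: [-0.2, -1.1, -0.8]
opening: 29.5
finger_force: 45.0
```

Call:
servo_tool(translation=[[0, 0, 0], [0, 0, 0], [0, 0, 0], [0, 0, 0], [0, 0, 0], [0, 0, 0], [0, 0, 0], [0, 0, 0]], twist=[-0.12, -0.12, -0.12, -0.12, -0.12, -0.12, -0.12, -0.12], hand=[0.02, 0.02, 0.02, 0.02, 0.02, 0.02, 0.02, 0.02])

```text
t: 17.48
tcp_pos: [608.7, 336.9, 145.5]
orientation: [-179.9, 0.2, 67.6]
wrist_force: [-0.6, 0.7, -0.5]
opening: 29.7
finger_force: 45.0
```

Call:
servo_tool(translation=[[0, 0, 0], [0, 0, 0], [0, 0, 0], [0, 0, 0.03], [0, 0, 0.03], [0, 0, 0.03], [0, 0, 0], [0, 0, 0]], twist=[-0.12, -0.12, -0.12, 0, 0, 0, 0, 0], hand=[0.02, 0.02, 0.02, 0.02, 0.02, 0.02, 0.02, 0.02])

```text
t: 18.15
tcp_pos: [608.0, 336.6, 54.8]
orientation: [-179.7, 0.2, 87.9]
wrist_force: [0.1, -0.0, -0.0]
opening: 29.6
finger_force: 45.0
```

Run:
```python
from h import *
s=manip.get_obs(); print(s["tcp_pos"],s["orientation"],s["opening"],s["finger_force"])
im=cv2.resize(manip.capture("wrist"),(500,313)); top=cv2.resize(manip.capture("top")[130:270,270:410],(300,313),interpolation=cv2.INTER_CUBIC)
cv2.imwrite("pics/w5.png",np.hstack([im,top]))
```

```text
[608.03779922 336.60754156  54.76230783] [-179.73309839    0.18768171   87.92042474] 29.62672097715864 44.998881351202726
```

View pics/w5.png

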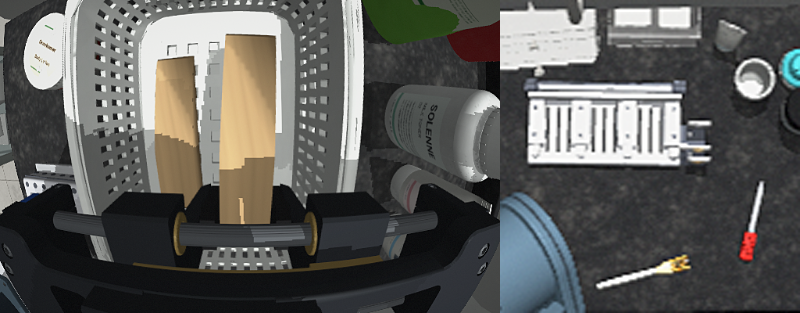

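Call:
servo_tool(translation=[[0, 0.003, 0.015], [0, 0, 0.007], [0, 0, 0], [0, 0, 0], [0, 0, 0], [0, 0, -0.02], [0, 0, -0.04], [0, 0, -0.04]], twist=[0, 0, 0, 0, 0, 0, 0, 0], hand=[0.02, 0.02, 0.04, 0.04, 0.04, 0.04, 0.04, 0.04])

```text
t: 18.92
tcp_pos: [612.2, 337.3, 135.0]
orientation: [-179.9, 0.1, 87.9]
wrist_force: [0.4, -0.4, -0.1]
opening: 39.9
finger_force: 0.0
```

Call:
servo_tool(translation=[[0, 0, -0.04], [0, 0, 0], [0, 0, 0], [0, 0, 0], [0, 0, 0], [0, 0, 0], [0, 0, 0], [0, 0, 0]], twist=[0, 0.12, 0.12, 0.12, 0.12, 0.12, 0.12, 0.12], hand=[0.04, 0.05, 0.05, 0.05, 0.05, 0.05, 0.05, 0.05])

```text
t: 19.58
tcp_pos: [613.2, 338.1, 175.5]
orientation: [-180.0, -0.1, 39.4]
wrist_force: [0.3, 0.9, 0.2]
opening: 50.2
finger_force: 0.0
```

Call:
servo_tool(translation=[[0, 0, 0], [0, 0, 0], [0, 0, 0], [0, 0, 0], [-0.0199, 0.0317, 0], [-0.0199, 0.0317, 0], [-0.0199, 0.0317, 0], [-0.0199, 0.0317, 0]], twist=[0.12, 0.12, 0.12, 0.12, 0, 0, 0, 0], hand=[0.05, 0.05, 0.05, 0.05, 0.05, 0.05, 0.05, 0.05])

```text
t: 20.25
tcp_pos: [561.6, 195.9, 175.3]
orientation: [-180.0, -0.1, 12.3]
wrist_force: [0.4, -0.8, 0.5]
opening: 50.1
finger_force: 0.0
```

Call:
servo_tool(translation=[[-0.0199, 0.0317, 0], [-0.0199, 0.0317, 0], [-0.0199, 0.0317, 0], [-0.0199, 0.0317, 0], [-0.0199, 0.0317, 0], [-0.0199, 0.0317, 0], [-0.0199, 0.0317, 0], [-0.0199, 0.0317, 0]], twist=[0, 0, 0, 0, 0, 0, 0, 0], hand=[0.05, 0.05, 0.05, 0.05, 0.05, 0.05, 0.05, 0.05])

```text
t: 20.92
tcp_pos: [460.1, -86.0, 175.5]
orientation: [180.0, -0.1, 12.3]
wrist_force: [0.1, -0.5, 0.6]
opening: 49.4
finger_force: 0.0
```

Call:
servo_tool(translation=[[-0.0199, 0.0317, 0], [-0.0199, 0.0317, 0], [-0.0199, 0.0317, 0], [-0.0199, 0.0317, 0], [-0.0199, 0.0317, 0], [0, 0, 0], [0, 0, 0], [0, 0, 0]], twist=[0, 0, 0, 0, 0, 0.12, 0.12, 0.12], hand=[0.05, 0.05, 0.05, 0.05, 0.05, 0.05, 0.05, 0.05])

```text
t: 21.58
tcp_pos: [396.9, -261.5, 175.4]
orientation: [180.0, -0.1, -8.8]
wrist_force: [0.4, -0.3, -0.2]
opening: 49.8
finger_force: 0.0
```

Call:
servo_tool(translation=[[0, 0, 0], [0, 0, 0], [0, 0, 0]], twist=[0.1, 0, 0], hand=[0.05, 0.05, 0.05])

```text
t: 21.83
tcp_pos: [397.4, -260.6, 175.2]
orientation: [180.0, -0.1, -13.9]
wrist_force: [-0.4, -0.3, 0.1]
opening: 49.9
finger_force: 0.0
```

```bash
cat > red.py <<'E'
from h import *
def red(fn=None):
    s=manip.get_obs(); print("tcp",np.round(s["tcp_pos"],1),np.round(s["orientation"],1),"F",np.round(s["wrist_force"],1)); p=cam("wrist"); im=manip.capture("wrist")
    if fn: cv2.imwrite(fn,im)
    np.savez("pics/last.npz",K=p[0],E=p[1])
    hsv=cv2.cvtColor(im,cv2.COLOR_BGR2HSV);H,S,V=[hsv[...,i].astype(int) for i in range(3)]
    m=(((H<6)|(H>174))&(S>150)&(V>50)).astype(np.uint8)
    n,l,st,ce=cv2.connectedComponentsWithStats(m); i=1+np.argmax(st[1:,4]); print("px",st[i],ce[i])
    w=np.array([onz("wrist",q,20,p)[:2] for q in np.argwhere(l==i)[:,::-1]],np.float32); print(cv2.minAreaRect(w))
    return s,p,im
E
python3 -c "
from red import *
red('pics/w6.png')"
```

```text
tcp [ 397.4 -260.6  175.2] [ 1.80e+02 -1.00e-01 -1.39e+01] F [-0.4 -0.3  0.1]
px [291 154  21  47 882] [300.62471655 177.50113379]
((409.00567626953125, -250.47378540039062), (19.76500701904297, 46.42007827758789), 75.1761703491211)
```

View pics/w6.png

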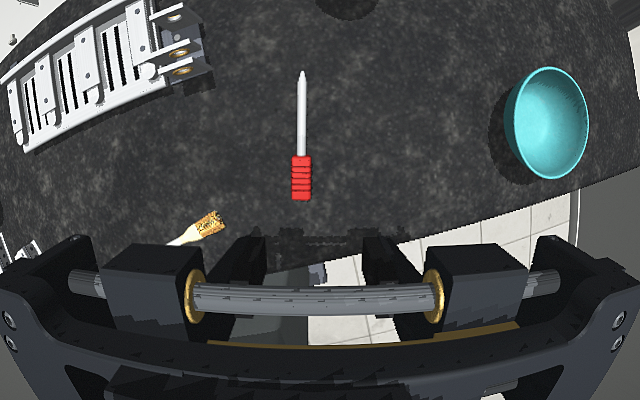

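Call:
servo_tool(translation=[[0.0087, -0.0127, 0.03], [0, 0, 0.03], [0, 0, 0.03], [0, 0, 0.025], [0, 0, 0], [0, 0, 0]], twist=[0.016, 0, 0, 0, 0, 0], hand=[0.05, 0.05, 0.05, 0.05, 0.05, 0.05])

```text
t: 22.38
tcp_pos: [407.8, -250.0, 59.3]
orientation: [-180.0, 0.1, -14.9]
wrist_force: [0.1, -0.8, 0.4]
opening: 50.3
finger_force: 0.0
```

```bash
python3 -c "
from red import *
p=np.load('pics/last.npz');print('tip',onz('wrist',(302,72),10,(p['K'],p['E'])))
s,p,im=red('pics/w7.png')
"
```

```text
tip [ 510.61369228 -276.76237993   10.        ]
tcp [ 407.8 -250.    59.3] [-1.80e+02  1.00e-01 -1.49e+01] F [ 0.1 -0.8  0.4]
px [ 298  186   32   71 2070] [313.33188406 221.45362319]
((410.1881103515625, -250.58685302734375), (19.8925838470459, 47.35797882080078), 74.1884994506836)
```

Call:
servo_tool(translation=[[0.002, 0, 0.03], [0, 0, 0.02], [0, 0, 0.006], [0, 0, 0], [0, 0, 0], [0, 0, 0], [0, 0, 0], [0, 0, 0]], twist=[0.004, 0, 0, 0, 0, 0, 0, 0], hand=[0.05, 0.05, 0.05, 0.05, 0.01, 0.01, 0.01, 0.01], force=60)

```text
t: 23.1
tcp_pos: [411.0, -251.4, 4.7]
orientation: [180.0, -0.1, -15.3]
wrist_force: [-0.3, 1.0, 0.4]
opening: 25.6
finger_force: 0.0
```

Call:
servo_tool(translation=[[0, 0, 0], [0, 0, 0], [0, 0, 0], [0, 0, -0.01], [0, 0, -0.02], [0, 0, -0.04], [0, 0, -0.04], [0, 0, 0]], twist=[0, 0, 0, 0, 0, 0, 0, 0], hand=[0.01, 0.01, 0.01, 0.01, 0.01, 0.01, 0.01, 0.01])

```text
t: 23.77
tcp_pos: [414.0, -253.1, 120.3]
orientation: [179.9, -0.6, -15.3]
wrist_force: [1.8, -0.3, -1.8]
opening: 19.4
finger_force: 60.0
```

Call:
servo_tool(translation=[[0, 0, 0], [0, 0, 0], [-0.002, -0.0293, 0.013], [-0.002, -0.0293, 0.013], [-0.002, -0.0293, 0.013], [0, 0, 0], [0, 0, 0], [0, 0, 0]], twist=[-0.12, -0.12, 0, 0, 0, 0, 0, 0], hand=[0.01, 0.01, 0.01, 0.01, 0.01, 0.01, 0.01, 0.01])

```text
t: 24.43
tcp_pos: [406.8, -163.6, 75.0]
orientation: [180.0, -0.0, -1.5]
wrist_force: [-0.2, 0.3, 0.1]
opening: 19.2
finger_force: 60.0
```

```bash
python3 -c "
from red import *
s,p,im=red('pics/w8.png')
c=im[20:270,190:440]; cv2.imwrite('pics/w8c.png',cv2.resize(c,(600,600),interpolation=cv2.INTER_CUBIC))
"
```

```text
tcp [ 406.8 -163.6   75. ] [180.   -0.   -1.5] F [-0.2  0.3  0.1]
px [ 292  216   44   70 2709] [313.59320783 252.50387597]
((381.15576171875, -162.61473083496094), (30.47917938232422, 54.55523681640625), 88.64971923828125)
```

View pics/w8c.png

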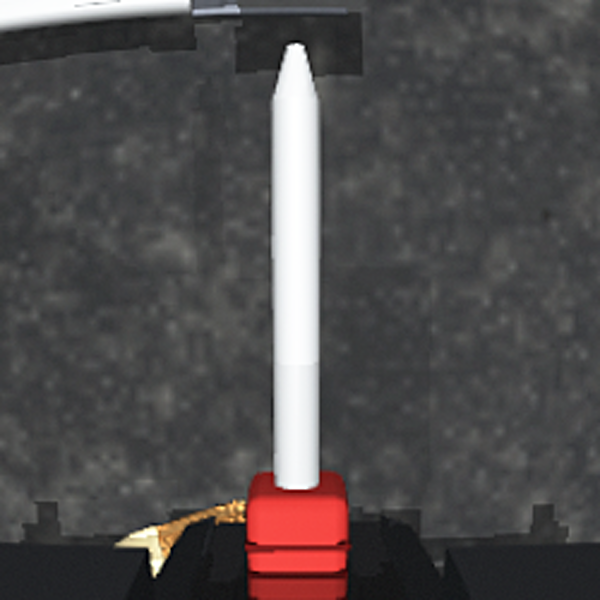

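```bash
python3 -c "
from red import *
p=np.load('pics/last.npz');p=(p['K'],p['E'])
for uv in [(312.9,37.9),(313.8,217.9)]: print(onz('wrist',uv,80.3,p))
im=cv2.imread('pics/w8.png'); cv2.imwrite('pics/w8d.png',cv2.resize(im[0:60,240:400],None,fx=5,fy=5,interpolation=cv2.INTER_CUBIC))
"
```

```text
[ 511.33111802 -165.81783515   80.3       ]
[ 427.31170284 -163.99957606   80.3       ]
```

View pics/w8d.png

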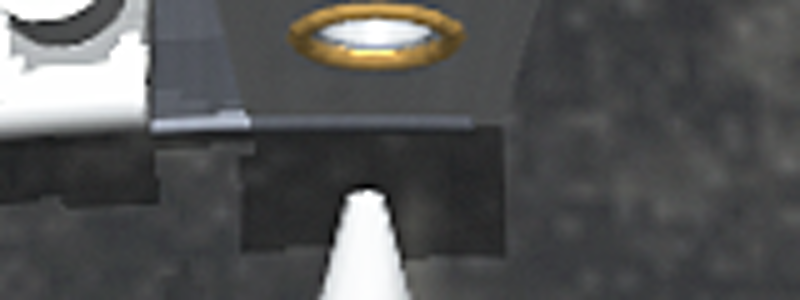

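```bash
python3 -c "
from red import *
p=np.load('pics/last.npz');p=(p['K'],p['E'])
for uv in [(315.7,7.2),(298,7.2),(333.4,7.2)]:
  o,d=ray('wrist',uv,p); print(o+d*(38-o[2])/d[2], o+d*(542-o[0])/d[0])
"
```

```text
[ 542.35491735 -168.19450785   38.        ] [ 542.         -168.17852499   38.95396662]
[ 542.73070779 -157.76892311   38.        ] [ 542.         -157.84769891   39.95323453]
[ 542.24130364 -178.63541188   38.        ] [ 542.         -178.58738586   38.64967569]
```

Call:
servo_tool(translation=[[0, 0.0017, 0.02], [0, 0, 0.0155], [0, 0, 0.007], [0, 0, 0], [0, 0, 0], [0, 0, 0]], twist=[0.003, 0, 0, 0, 0, 0], hand=[0.01, 0.01, 0.01, 0.01, 0.01, 0.01])

```text
t: 24.98
tcp_pos: [407.1, -165.2, 32.9]
orientation: [180.0, -0.1, -1.7]
wrist_force: [-0.1, -0.3, -1.3]
opening: 19.3
finger_force: 60.0
```

```bash
python3 -c "
from red import *
s,p,im=red('pics/w9.png')
cv2.imwrite('pics/w9d.png',cv2.resize(im[0:120,240:400],None,fx=5,fy=5,interpolation=cv2.INTER_CUBIC))
for X in [(542.3,-168.2,38),(511.3,-167.5,38)]: print(proj('wrist',X,p))
"
```

```text
tcp [ 407.1 -165.2   32.9] [ 1.8e+02 -1.0e-01 -1.7e+00] F [-0.1 -0.3 -1.3]
px [ 292  216   44   70 1934] [313.62771458 254.41933816]
((401.0892639160156, -164.8116912841797), (24.083341598510742, 43.06462860107422), 88.29657745361328)
[311.56164377 -21.11371367]
[312.02336913  38.80252694]
```

View pics/w9d.png

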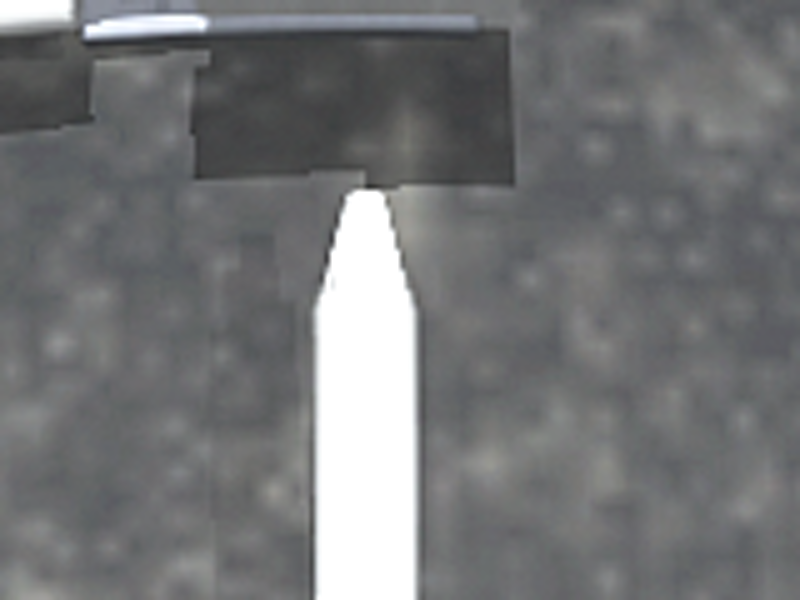

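Call:
servo_tool(translation=[[0.012, 0, 0], [0.012, 0, 0], [0.004, 0, 0], [0.004, 0, 0], [0.004, 0, 0], [0, 0, 0]], twist=[0, 0, 0, 0, 0, 0], hand=[0.01, 0.01, 0.01, 0.01, 0.01, 0.01])

```text
t: 25.53
tcp_pos: [443.2, -165.8, 32.4]
orientation: [180.0, -0.0, -1.7]
wrist_force: [-0.5, 0.2, -1.3]
opening: 19.6
finger_force: 60.0
```

Call:
servo_tool(translation=[[0.004, 0, 0], [0.004, 0, 0], [0.004, 0, 0], [0, 0, 0], [0, 0, 0]], twist=[0, 0, 0, 0, 0], hand=[0.01, 0.01, 0.01, 0.01, 0.01])

```text
t: 25.95
tcp_pos: [454.8, -166.0, 32.2]
orientation: [-180.0, -0.0, -1.7]
wrist_force: [0.3, -0.5, -1.1]
opening: 19.3
finger_force: 60.0
```

Call:
servo_tool(translation=[[0.004, 0, -0.0003], [0.004, 0, 0], [0.004, 0, 0], [0.004, 0, 0], [0, 0, 0]], twist=[0, 0, 0, 0, 0], hand=[0.01, 0.01, 0.01, 0.01, 0.01])

```text
t: 26.37
tcp_pos: [471.9, -166.5, 32.6]
orientation: [180.0, -0.1, -1.7]
wrist_force: [0.2, 0.4, -1.1]
opening: 19.5
finger_force: 60.0
```

Call:
servo_tool(translation=[[0.004, 0, 0], [0.004, 0, 0], [0.004, 0, 0], [0.004, 0, 0], [0, 0, 0]], twist=[0, 0, 0, 0, 0], hand=[0.01, 0.01, 0.01, 0.01, 0.01])

```text
t: 26.78
tcp_pos: [487.8, -167.0, 32.6]
orientation: [180.0, -0.1, -1.7]
wrist_force: [0.4, 0.0, -0.0]
opening: 19.2
finger_force: 60.0
```

```bash
python3 -c "
from red import *
s,p,im=red('pics/w10.png')
cv2.imwrite('pics/w10d.png',cv2.resize(im[0:150,220:420],None,fx=4,fy=4,interpolation=cv2.INTER_CUBIC))
"
```

```text
tcp [ 487.8 -167.    32.6] [ 1.8e+02 -1.0e-01 -1.7e+00] F [ 0.4  0.  -0. ]
px [ 292  216   45   70 2668] [313.4583958  252.28898051]
((481.887939453125, -166.8105010986328), (24.58753776550293, 42.98773956298828), 88.33946228027344)
```

Call:
servo_tool(translation=[[0.004, 0, 0], [0.004, 0, 0], [0.004, 0, 0], [0.004, 0, 0], [0, 0, 0]], twist=[0, 0, 0, 0, 0], hand=[0.01, 0.01, 0.01, 0.01, 0.01])

```text
t: 27.25
tcp_pos: [503.8, -167.4, 32.7]
orientation: [180.0, -0.1, -1.7]
wrist_force: [-0.5, 0.9, -1.6]
opening: 19.3
finger_force: 60.0
```

Call:
servo_tool(translation=[[0.003, 0, 0], [0.003, 0, 0], [0.003, 0, 0], [0, 0, 0], [0, 0, 0]], twist=[0, 0, 0, 0, 0], hand=[0.01, 0.01, 0.01, 0.01, 0.01])

```text
t: 27.67
tcp_pos: [511.7, -167.7, 32.5]
orientation: [-180.0, -0.0, -1.7]
wrist_force: [0.7, 1.0, -1.2]
opening: 19.1
finger_force: 60.0
```

Call:
servo_tool(translation=[[0.002, 0, 0], [0.002, 0, 0], [0.002, 0, 0], [0, 0, 0], [0, 0, 0]], twist=[0, 0, 0, 0, 0], hand=[0.01, 0.01, 0.01, 0.01, 0.01])

```text
t: 28.08
tcp_pos: [517.7, -167.9, 32.5]
orientation: [180.0, -0.0, -1.7]
wrist_force: [0.1, -0.0, -0.4]
opening: 19.5
finger_force: 60.0
```

Call:
servo_tool(translation=[[0.0015, 0, 0], [0.0015, 0, 0], [0.001, 0, 0], [0, 0, 0]], twist=[0, 0, 0, 0], hand=[0.01, 0.01, 0.01, 0.01])

```text
t: 28.42
tcp_pos: [521.9, -168.0, 32.5]
orientation: [180.0, -0.0, -1.7]
wrist_force: [-0.3, 0.8, -1.2]
opening: 19.6
finger_force: 60.0
```

Call:
servo_tool(translation=[[0.001, 0, 0], [0.001, 0, 0], [0, 0, 0]], twist=[0, 0, 0], hand=[0.01, 0.01, 0.01])

```text
t: 28.67
tcp_pos: [523.8, -168.1, 32.5]
orientation: [180.0, -0.0, -1.7]
wrist_force: [0.2, 0.3, -1.3]
opening: 19.6
finger_force: 60.0
```

Call:
servo_tool(translation=[[0.001, 0, 0], [0, 0, 0], [0, 0, 0]], twist=[0, 0, 0], hand=[0.01, 0.01, 0.01])

```text
t: 28.92
tcp_pos: [523.9, -168.1, 32.3]
orientation: [-180.0, 0.1, -1.7]
wrist_force: [-2.5, 0.2, -1.1]
opening: 19.5
finger_force: 60.0
```

Call:
servo_tool(translation=[[0.001, 0, 0], [0.001, 0, 0], [0, 0, 0]], twist=[0, 0, 0], hand=[0.01, 0.01, 0.01])

```text
t: 29.17
tcp_pos: [523.9, -168.1, 32.0]
orientation: [-180.0, 0.3, -1.7]
wrist_force: [-7.3, 1.7, 3.1]
opening: 19.2
finger_force: 60.0
```

Call:
servo_tool(translation=[[-0.001, 0, 0], [0, 0, 0], [0, 0, 0], [0, 0, 0], [0, 0, -0.02], [0, 0, -0.035], [0, 0, -0.04], [0, 0, -0.04]], twist=[0, 0, 0, 0, 0, 0, 0, 0], hand=[0.036, 0.036, 0.036, 0.036, 0.036, 0.036, 0.036, 0.036])

```text
t: 29.83
tcp_pos: [525.4, -167.9, 168.9]
orientation: [-180.0, 0.0, -1.7]
wrist_force: [1.2, -0.2, -0.2]
opening: 36.0
finger_force: 0.0
```

Call:
servo_tool(translation=[[-0.025, -0.03, -0.03], [-0.025, -0.03, -0.03], [-0.025, -0.03, -0.03], [0, 0, 0], [0, 0, 0], [0, 0, 0]], twist=[0, 0, 0, 0, 0, 0], hand=[0.06, 0.06, 0.06, 0.06, 0.06, 0.06])

```text
t: 30.33
tcp_pos: [464.8, -90.7, 243.8]
orientation: [180.0, -0.1, -1.7]
wrist_force: [-0.2, -0.6, 0.1]
opening: 60.4
finger_force: 0.0
```

```bash
python3 -c "
from red import *
s,p,im=red('pics/w11.png')
a=cv2.resize(im[60:260,120:520],(800,400),interpolation=cv2.INTER_CUBIC)
t=manip.capture('top'); cv2.imwrite('pics/t11.png',t)
b=cv2.resize(t[200:265,200:330],(400,200),interpolation=cv2.INTER_CUBIC); c=cv2.resize(t[155:220,290:420],(400,200),interpolation=cv2.INTER_CUBIC)
cv2.imwrite('pics/w11c.png',np.vstack([a,np.hstack([b,c])]))
"
```

```text
tcp [464.8 -90.7 243.8] [ 1.8e+02 -1.0e-01 -1.7e+00] F [-0.2 -0.6  0.1]
px [369 110  21  39 733] [379.35061392 128.64529332]
((517.983154296875, -171.0007781982422), (24.099597930908203, 46.908992767333984), 87.57324981689453)
```

View pics/w11c.png

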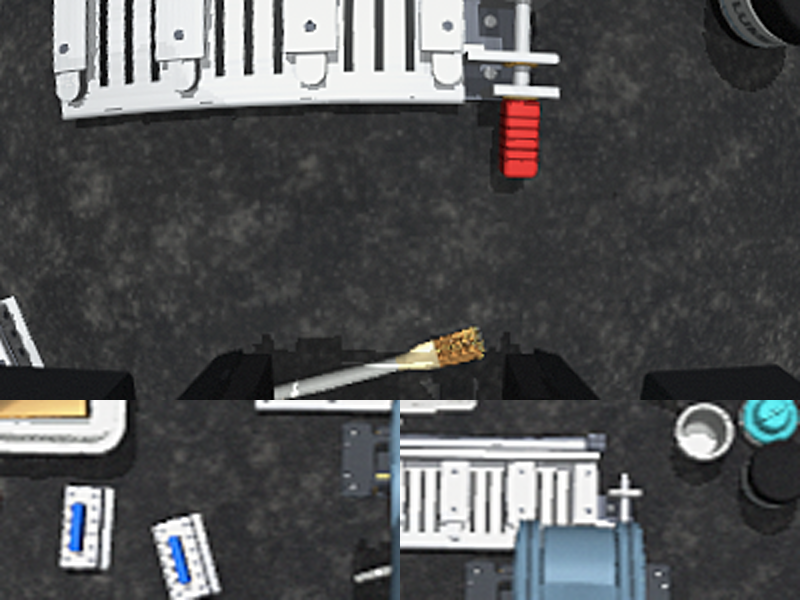

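```bash
cat > cas.py <<'E'
from h import *
def blue(im,n,p,z=60,lo=25):
    hsv=cv2.cvtColor(im,cv2.COLOR_BGR2HSV);H,S,V=[hsv[...,i].astype(int) for i in range(3)]
    m=((H>105)&(H<130)&(S>150)&(V>60)).astype(np.uint8)
    k,l,st,ce=cv2.connectedComponentsWithStats(m)
    for i in range(1,k):
        if st[i,4]>lo:
            w=np.array([onz(n,q,z,p)[:2] for q in np.argwhere(l==i)[:,::-1]],np.float32); print(n,st[i],[np.round(x,1) for x in cv2.minAreaRect(w)],"mean",w.mean(0).round(1))
E
python3 -c "
from cas import *
p=np.load('pics/last.npz');p=(p['K'],p['E'])
f=lambda x,y:(120+x/2,60+y/2)
for nm,c,z in [('L',(63,118),20),('R',(464,103),20),('n1',(70,101),31),('n2',(188,90),31),('n3',(312,85),31),('n4',(447,84),31),('gap1l',(84,70),35),('gap1r',(162,58),35),('gap2l',(209,50),35),('gap2r',(288,50),35),('gap3l',(335,50),35),('gap3r',(421,50),35)]: print(nm,onz('wrist',f(*c),z,p).round(1))
blue(cv2.imread('pics/t11.png'),'top',cam('top')); blue(cv2.imread('pics/top0.png'),'top',cam('top'))
"
```

```text
L [547. 117.  20.]
R [ 539.  -138.1   20. ]
n1 [556.7 104.8  31. ]
n2 [554.5  24.3  31. ]
n3 [551.8 -50.   31. ]
n4 [ 549.9 -127.2   31. ]
gap1l [574.4  91.4  35. ]
gap1r [575.1  38.6  35. ]
gap2l [576.7   9.1  35. ]
gap2r [572.8 -37.5  35. ]
gap3l [571.1 -64.2  35. ]
gap3r [ 569.5 -112.6   35. ]
top [222 234   5  15  51] [array([409. , 319.1]), array([12.9, 49.4]), np.float64(85.8)] mean [408.8 318.7]
top [255 244   7  16  54] [array([371.4, 200.9]), array([53.2, 11.9]), np.float64(14.3)] mean [370.7 200.8]
top [257 231   7  15  50] [array([418.1, 195. ]), array([52.1, 11.6]), np.float64(16.1)] mean [417.3 194.5]
top [222 234   5  15  50] [array([409. , 319.2]), array([12.6, 49.4]), np.float64(85.8)] mean [409.  318.8]
```

Call:
servo_tool(translation=[[0, 0, 0], [0, 0, 0], [0, 0, 0], [0, 0, 0], [0, 0, 0], [0, 0, 0], [0, 0, 0]], twist=[-0.122, -0.122, -0.122, -0.122, -0.122, -0.122, -0.122], hand=[0.05, 0.05, 0.05, 0.05, 0.05, 0.05, 0.05])

```text
t: 31.02
tcp_pos: [464.3, -91.0, 242.4]
orientation: [-179.9, 0.0, 47.5]
wrist_force: [-0.4, -0.8, 0.2]
opening: 49.8
finger_force: 0.0
```

Call:
servo_tool(translation=[[0, 0, 0], [0, 0, 0], [0, 0, 0], [0, 0, 0], [0, 0, 0], [0, 0, 0], [0, 0, 0]], twist=[-0.122, -0.122, -0.122, -0.122, -0.122, -0.122, -0.122], hand=[0.05, 0.05, 0.05, 0.05, 0.05, 0.05, 0.05])

```text
t: 31.6
tcp_pos: [464.4, -91.0, 242.5]
orientation: [-179.9, -0.1, 96.4]
wrist_force: [0.6, 0.3, -0.2]
opening: 49.9
finger_force: 0.0
```

Call:
servo_tool(translation=[[0, 0, 0], [0, 0, 0], [0, 0, 0], [0, 0, 0], [0, 0, 0], [0, 0, 0], [0, 0, 0]], twist=[-0.122, -0.122, -0.122, -0.122, -0.122, -0.122, -0.122], hand=[0.05, 0.05, 0.05, 0.05, 0.05, 0.05, 0.05])

```text
t: 32.18
tcp_pos: [464.4, -91.0, 242.5]
orientation: [180.0, -0.1, 145.4]
wrist_force: [-0.7, 0.2, 0.9]
opening: 50.4
finger_force: 0.0
```

Call:
servo_tool(translation=[[0, 0, 0], [0, 0, 0], [0, 0, 0], [0, 0, 0], [0, 0, 0], [0, 0, 0], [0, 0, 0]], twist=[-0.122, -0.122, -0.122, -0.122, -0.122, -0.122, -0.122], hand=[0.05, 0.05, 0.05, 0.05, 0.05, 0.05, 0.05])

```text
t: 32.77
tcp_pos: [464.4, -91.0, 242.6]
orientation: [179.9, -0.1, -165.7]
wrist_force: [0.1, 0.7, -0.9]
opening: 50.1
finger_force: 0.0
```

Call:
servo_tool(translation=[[0, 0, 0], [0.0005, 0.034, 0.004], [0.0005, 0.034, 0.004], [0.0005, 0.034, 0.004], [0.0005, 0.034, 0.004], [0.0005, 0.034, 0.004], [0.0005, 0.034, 0.004], [0.0005, 0.034, 0.004]], twist=[0, 0, 0, 0, 0, 0, 0, 0], hand=[0.05, 0.05, 0.05, 0.05, 0.05, 0.05, 0.05, 0.05])

```text
t: 33.43
tcp_pos: [402.9, 140.8, 215.0]
orientation: [180.0, -0.0, -166.3]
wrist_force: [0.6, 0.8, -0.1]
opening: 50.0
finger_force: 0.0
```

Call:
servo_tool(translation=[[0.0005, 0.034, 0.004], [0.0005, 0.034, 0.004], [0, 0, 0], [0, 0, 0], [0, 0, 0]], twist=[0, 0, 0, 0, 0], hand=[0.05, 0.05, 0.05, 0.05, 0.05])

```text
t: 33.85
tcp_pos: [386.0, 204.7, 207.1]
orientation: [-180.0, -0.1, -166.1]
wrist_force: [-0.0, -0.9, 0.3]
opening: 50.3
finger_force: 0.0
```

```bash
python3 -c "
from cas import *
s=manip.get_obs(); print(s['tcp_pos'],s['orientation'],s['joints']); p=cam('wrist'); im=manip.capture('wrist'); cv2.imwrite('pics/w12.png',im); blue(im,'wrist',p)
"
```

```text
[385.98322703 204.70897604 207.12832089] [-1.79989930e+02 -7.71539767e-02 -1.66118660e+02] [ 10.01694955  19.75776595 -51.28506113 118.4074201   19.88379335
  50.7428484   51.40861486]
wrist [310 145  12  56 497] [array([369.6, 202.6]), array([54.1, 10.5]), np.float64(15.9)] mean [366.2 201.9]
wrist [397 207  31  52 795] [array([406. , 315.6]), array([20.9, 57. ]), np.float64(86.2)] mean [404.6 315.8]
```

Call:
servo_tool(translation=[[0.0157, 0.0013, 0.02], [0, 0, 0.035], [0, 0, 0.035], [0, 0, 0.03], [0, 0, 0], [0, 0, 0]], twist=[-0.019, 0, 0, 0, 0, 0], hand=[0.05, 0.05, 0.05, 0.05, 0.05, 0.05])

```text
t: 34.4
tcp_pos: [369.8, 201.6, 87.2]
orientation: [-180.0, -0.2, -165.0]
wrist_force: [-0.4, 1.4, -0.4]
opening: 50.0
finger_force: 0.0
```

```bash
python3 -c "
from cas import *
s=manip.get_obs(); print(s['tcp_pos'],s['orientation'],s['joints']); p=cam('wrist'); im=manip.capture('wrist'); cv2.imwrite('pics/w13.png',im); blue(im,'wrist',p)
"
```

```text
[369.83468845 201.57130248  87.20199282] [-1.79950824e+02 -1.78432685e-01 -1.65001697e+02] [ -0.12725829  30.51950368 -41.51499565 125.42094924  34.76206204
  36.1350823   38.20634419]
wrist [ 306  185   19   91 1648] [array([367.7, 202.2]), array([58., 11.]), np.float64(14.5)] mean [366.4 201.7]
```

Call:
servo_tool(translation=[[0.002, 0, 0.025], [0, 0, 0.018], [0, 0, 0.006], [0, 0, 0], [0, 0, 0], [0, 0, 0], [0, 0, 0], [0, 0, 0]], twist=[0.005, 0, 0, 0, 0, 0, 0, 0], hand=[0.05, 0.05, 0.05, 0.05, 0.005, 0.005, 0.005, 0.005], force=50)

```text
t: 35.12
tcp_pos: [368.9, 202.7, 39.5]
orientation: [180.0, 0.1, -165.2]
wrist_force: [0.0, 0.2, -0.2]
opening: 25.5
finger_force: 0.0
```

Call:
servo_tool(translation=[[0, 0, 0], [0, 0, 0], [0, 0, 0], [0, 0, -0.015], [0, 0, -0.03], [0, 0, -0.03], [0, 0, 0], [0, 0, 0]], twist=[0, 0, 0, 0, 0, 0, 0, 0], hand=[0.005, 0.005, 0.005, 0.005, 0.005, 0.005, 0.005, 0.005])

```text
t: 35.78
tcp_pos: [369.0, 202.6, 114.3]
orientation: [180.0, 0.1, -165.2]
wrist_force: [-0.5, -1.1, -2.8]
opening: 11.7
finger_force: 50.0
```

Call:
servo_tool(translation=[[0, 0, 0], [0, 0, 0], [0, 0, 0], [-0.0168, -0.0297, 0], [-0.0168, -0.0297, 0], [-0.0168, -0.0297, 0], [-0.0168, -0.0297, 0], [-0.0168, -0.0297, 0]], twist=[0.1, 0.1, 0.09, 0, 0, 0, 0, 0], hand=[0.005, 0.005, 0.005, 0.005, 0.005, 0.005, 0.005, 0.005])

```text
t: 36.45
tcp_pos: [446.9, 49.6, 112.0]
orientation: [-180.0, -0.2, 178.3]
wrist_force: [-0.2, -0.4, -2.4]
opening: 11.4
finger_force: 50.0
```

Call:
servo_tool(translation=[[-0.0168, -0.0297, 0], [-0.0168, -0.0297, 0], [0, 0, 0], [0, 0, 0], [0, 0, 0]], twist=[0, 0, 0, 0, 0], hand=[0.005, 0.005, 0.005, 0.005, 0.005])

```text
t: 36.87
tcp_pos: [478.1, -8.5, 112.3]
orientation: [180.0, -0.2, 178.2]
wrist_force: [-0.3, -0.2, -2.7]
opening: 11.7
finger_force: 50.0
```

```bash
python3 -c "
from cas import *
s=manip.get_obs(); print(s['tcp_pos'],s['orientation'],s['finger_force']); p=cam('wrist'); im=manip.capture('wrist'); np.savez('pics/w14.npz',K=p[0],E=p[1]); cv2.imwrite('pics/w14.png',im); blue(im,'wrist',p,60+114-39.5)
print([proj('wrist',X,p).round(0).tolist() for X in [(543,118,20),(543,-138,20),(660,118,20),(660,-138,20),(528,20,75),(528,-40,75)]])
# edge-preserving crop for viewing
cv2.imwrite('pics/w14c.png',cv2.resize(im[0:300,120:520],(800,600),interpolation=cv2.INTER_CUBIC))
"
```

```text
[478.08308143  -8.53178719 112.2507413 ] [ 1.79978118e+02 -1.57374593e-01  1.78240085e+02] 49.992177318781614
wrist [ 612  112   27   55 1130] [array([408.9, 185.3]), array([29.3, 34. ]), np.float64(86.0)] mean [409.5 185. ]
wrist [ 300  207   28   80 1990] [array([464.7,  -8.1]), array([11.8, 37.9]), np.float64(88.2)] mean [464.  -8.]
wrist [303 316  22   9 161] [array([503.4,  -9.3]), array([10.2,  5. ]), np.float64(88.2)] mean [503.   -9.2]
[[452.0, 268.0], [178.0, 276.0], [433.0, 359.0], [202.0, 365.0], [357.0, 295.0], [271.0, 297.0]]
```

```bash
python3 -c "
from h import *
p=np.load('pics/last.npz');p=(p['K'],p['E'])
im=cv2.GaussianBlur(cv2.cvtColor(cv2.imread('pics/w11.png'),cv2.COLOR_BGR2GRAY),(0,0),0.7).astype(np.float32)
th=np.radians(-1.75); ex=np.array([np.cos(th),np.sin(th),0]); ey=np.array([-np.sin(th),np.cos(th),0]); o=np.array([543,-11,0.])
def prof(xr,z,thr=120):
    ys=np.arange(-150,150,.25); uv=np.array([proj('wrist',o+ex*xr+ey*y+[0,0,z],p) for y in ys],np.float32)
    v=cv2.remap(im,uv[None,:,0],uv[None,:,1],cv2.INTER_LINEAR)[0]
    k=np.where(np.diff((v>thr).astype(int))!=0)[0]; print(xr,z,ys[k])
for x in (4,8): prof(x,20)
prof(12,31);prof(15,31)
for x in(45,60,75):prof(x,20,100)
# front edge
for y in (-90,-40,0,40,90):
    xs=np.arange(-30,30,.25); uv=np.array([proj('wrist',o+ex*x+ey*y+[0,0,20],p) for x in xs],np.float32)
    v=cv2.remap(im,uv[None,:,0],uv[None,:,1],cv2.INTER_LINEAR)[0]; print(y,xs[np.where(np.diff((v>120).astype(int))!=0)[0]])
"
```

```text
4 20 [-128.25  129.25]
8 20 [-144.25 -127.5   129.5 ]
12 31 [-146.25 -146.   -145.25 -125.     31.     34.5   106.75  112.75  123.75]
15 31 [-125.25   30.     32.    104.5   110.25  126.  ]
45 20 [-135.5   -96.75  -92.75  -78.25  -74.75  -60.25  -57.    -19.5   -14.5
   -0.5     3.75   17.     21.5    61.75   63.25   77.     81.5    95.
   99.75  136.  ]
60 20 [-135.    -96.5   -92.5   -78.25  -74.75  -60.5   -57.    -18.5   -14.5
   -0.75    3.75   17.     21.5    62.     63.5    77.     82.     95.
   99.75  135.75]
75 20 [-144.5  -127.    -96.5   -92.75  -78.25  -75.    -60.5   -56.75  -18.75
  -14.5    -0.75    3.5    17.     21.5    61.25   64.     77.     81.75
   94.75   99.75  135.5 ]
-90 [0.]
-40 [0.]
0 [ 0. 19.]
40 [ 0.  10.5 11. ]
90 [0.]
```

Call:
servo_tool(translation=[[0, 0.0003, 0.025], [0, 0, 0.02], [0, 0, 0.006], [0, 0, 0], [0, 0, 0]], twist=[0, 0, 0, 0, 0], hand=[0.005, 0.005, 0.005, 0.005, 0.005])

```text
t: 37.33
tcp_pos: [479.1, -7.6, 62.8]
orientation: [180.0, -0.0, 178.3]
wrist_force: [0.2, 0.3, -2.3]
opening: 11.9
finger_force: 50.0
```

Call:
servo_tool(translation=[[-0.008, 0, 0], [-0.008, 0, 0], [-0.006, 0, 0], [-0.004, 0, 0], [-0.004, 0, 0], [0, 0, 0]], twist=[0, 0, 0, 0, 0, 0], hand=[0.005, 0.005, 0.005, 0.005, 0.005, 0.005])

```text
t: 37.83
tcp_pos: [510.6, -9.6, 62.9]
orientation: [180.0, 0.1, 178.2]
wrist_force: [1.1, 0.8, -3.7]
opening: 11.6
finger_force: 50.0
```

Call:
servo_tool(translation=[[-0.004, 0, 0], [-0.004, 0, 0], [-0.004, 0, 0], [-0.004, 0, 0], [-0.004, 0, 0], [0, 0, 0]], twist=[0, 0, 0, 0, 0, 0], hand=[0.005, 0.005, 0.005, 0.005, 0.005, 0.005])

```text
t: 38.33
tcp_pos: [530.5, -10.1, 62.8]
orientation: [180.0, 0.1, 178.2]
wrist_force: [0.5, -0.4, -3.3]
opening: 11.7
finger_force: 50.0
```

Call:
servo_tool(translation=[[-0.005, 0, 0.001], [-0.006, 0, 0], [-0.006, 0, 0], [-0.006, 0, 0], [-0.006, 0, 0], [0, 0, 0]], twist=[0, 0, 0, 0, 0, 0], hand=[0.005, 0.005, 0.005, 0.005, 0.005, 0.005])

```text
t: 38.83
tcp_pos: [560.1, -11.0, 61.8]
orientation: [180.0, 0.1, 178.2]
wrist_force: [0.1, 0.1, -2.5]
opening: 11.6
finger_force: 50.0
```

Call:
servo_tool(translation=[[-0.006, 0, 0], [-0.006, 0, 0], [-0.006, 0, 0.001], [-0.006, 0, 0], [-0.006, 0, 0], [0, 0, 0]], twist=[0, 0, 0, 0, 0, 0], hand=[0.005, 0.005, 0.005, 0.005, 0.005, 0.005])

```text
t: 39.33
tcp_pos: [589.9, -12.0, 60.8]
orientation: [180.0, 0.1, 178.2]
wrist_force: [1.1, 0.1, -3.1]
opening: 11.5
finger_force: 50.0
```

Call:
servo_tool(translation=[[-0.003, 0, 0.001], [-0.002, 0, 0], [-0.002, 0, 0], [0, 0, 0]], twist=[0, 0, 0, 0], hand=[0.005, 0.005, 0.005, 0.005])

```text
t: 39.67
tcp_pos: [595.6, -12.2, 59.7]
orientation: [180.0, 0.0, 178.2]
wrist_force: [-0.3, -0.1, -1.7]
opening: 11.3
finger_force: 50.0
```

Call:
servo_tool(translation=[[-0.0015, 0, 0], [0, 0, 0], [0, 0, 0]], twist=[0, 0, 0], hand=[0.005, 0.005, 0.005])

```text
t: 39.92
tcp_pos: [596.4, -12.3, 59.5]
orientation: [-180.0, -0.0, 178.2]
wrist_force: [-1.2, 0.9, -2.9]
opening: 11.2
finger_force: 50.0
```

Call:
servo_tool(translation=[[-0.0015, 0, 0], [0, 0, 0], [0, 0, 0]], twist=[0, 0, 0], hand=[0.005, 0.005, 0.005])

```text
t: 40.17
tcp_pos: [596.6, -12.3, 59.3]
orientation: [-180.0, -0.2, 178.3]
wrist_force: [-5.4, 0.1, -0.4]
opening: 11.7
finger_force: 50.0
```

Call:
servo_tool(translation=[[-0.0015, 0, 0], [0, 0, 0], [0, 0, 0]], twist=[0, 0, 0], hand=[0.005, 0.005, 0.005])

```text
t: 40.42
tcp_pos: [596.7, -12.3, 59.2]
orientation: [-179.9, -0.4, 178.3]
wrist_force: [-9.1, -0.2, 4.6]
opening: 11.6
finger_force: 50.0
```

Call:
servo_tool(translation=[[0.002, 0, 0], [0, 0, 0], [0, 0, 0], [0, 0, -0.02], [0, 0, -0.04], [0, 0, -0.04], [0.0192, 0.0316, -0.005], [0.0192, 0.0316, -0.005]], twist=[0, 0, 0, 0, 0, 0, 0, 0], hand=[0.03, 0.03, 0.03, 0.03, 0.03, 0.03, 0.05, 0.05])

```text
t: 41.08
tcp_pos: [564.2, 51.2, 172.5]
orientation: [180.0, 0.4, 177.9]
wrist_force: [-0.1, 2.4, -0.3]
opening: 41.4
finger_force: 0.0
```

Call:
servo_tool(translation=[[0.0192, 0.0316, 0], [0.0192, 0.0316, 0], [0.0192, 0.0316, 0], [0.0192, 0.0316, 0], [0.0192, 0.0316, 0], [0.0192, 0.0316, 0], [0.0192, 0.0316, 0], [0.0192, 0.0316, 0]], twist=[0, 0, 0, 0, 0, 0, 0, 0.042], hand=[0.05, 0.05, 0.05, 0.05, 0.05, 0.05, 0.05, 0.05])

```text
t: 41.75
tcp_pos: [415.3, 311.4, 170.2]
orientation: [179.9, 0.1, 175.8]
wrist_force: [0.4, -0.2, 1.0]
opening: 50.1
finger_force: 0.0
```

Call:
servo_tool(translation=[[0, 0, 0.03], [0, 0, 0.03], [0, 0, 0], [0, 0, 0]], twist=[0, 0, 0, 0], hand=[0.05, 0.05, 0.05, 0.05])

```text
t: 42.08
tcp_pos: [415.3, 309.3, 109.3]
orientation: [-179.9, -0.1, 175.9]
wrist_force: [0.3, 1.1, 0.6]
opening: 50.1
finger_force: 0.0
```

```bash
python3 -c "
from cas import *
s=manip.get_obs(); print(s['tcp_pos'],s['orientation'],s['joints']); p=cam('wrist'); im=manip.capture('wrist'); cv2.imwrite('pics/w15.png',im); blue(im,'wrist',p)
"
```

```text
[415.25799241 309.26600171 109.30841832] [-1.79935372e+02 -9.35471456e-02  1.75851614e+02] [-11.89476457  34.50269165 -38.42740019 111.66649287  30.21931202
  44.31109079  18.1125203 ]
wrist [ 322  168   18   82 1389] [array([407., 321.]), array([11.3, 56.1]), np.float64(86.3)] mean [405.8 320.9]
```

Call:
servo_tool(translation=[[0.009, 0.011, 0.01], [0, 0, 0.03], [0, 0, 0.02], [0, 0, 0.01], [0, 0, 0], [0, 0, 0], [0, 0, 0], [0, 0, 0]], twist=[-0.007, 0, 0, 0, 0, 0, 0, 0], hand=[0.05, 0.05, 0.05, 0.05, 0.05, 0.005, 0.005, 0.005])

```text
t: 42.8
tcp_pos: [408.5, 321.7, 41.1]
orientation: [179.9, 0.1, 176.2]
wrist_force: [-0.1, -0.2, -0.3]
opening: 32.3
finger_force: 0.0
```

Call:
servo_tool(translation=[[0, 0, 0], [0, 0, 0], [0, 0, 0], [0, 0, 0]], twist=[0, 0, 0, 0], hand=[0.005, 0.005, 0.005, 0.005])

```text
t: 43.13
tcp_pos: [407.7, 321.3, 40.1]
orientation: [180.0, 0.0, 176.2]
wrist_force: [0.6, -0.4, 4.6]
opening: 11.5
finger_force: 50.0
```

Call:
servo_tool(translation=[[0, 0, -0.015], [0, 0, -0.03], [0, 0, -0.03], [0, 0, 0]], twist=[0, 0, 0, 0], hand=[0.005, 0.005, 0.005, 0.005])

```text
t: 43.47
tcp_pos: [409.3, 323.3, 118.9]
orientation: [179.7, 0.3, 176.2]
wrist_force: [0.6, 1.6, -2.1]
opening: 11.8
finger_force: 50.0
```

Call:
servo_tool(translation=[[0, 0, 0], [-0.0096, -0.0313, 0], [-0.0096, -0.0313, 0], [-0.0096, -0.0313, 0], [-0.0096, -0.0313, 0], [-0.0096, -0.0313, 0], [-0.0096, -0.0313, 0], [-0.0096, -0.0313, 0]], twist=[-0.036, 0, 0, 0, 0, 0, 0, 0], hand=[0.005, 0.005, 0.005, 0.005, 0.005, 0.005, 0.005, 0.005])

```text
t: 44.13
tcp_pos: [467.7, 98.2, 113.9]
orientation: [-180.0, -0.1, 178.3]
wrist_force: [0.0, 0.1, -2.5]
opening: 11.9
finger_force: 50.0
```

Call:
servo_tool(translation=[[-0.0096, -0.0313, 0.015], [0, 0, 0.02], [0, 0, 0.015], [0, 0, 0], [0, 0, 0], [0, 0, 0]], twist=[0, 0, 0, 0, 0, 0], hand=[0.005, 0.005, 0.005, 0.005, 0.005, 0.005])

```text
t: 44.63
tcp_pos: [476.8, 69.2, 65.0]
orientation: [180.0, 0.0, 178.4]
wrist_force: [0.0, 0.8, -2.4]
opening: 12.0
finger_force: 50.0
```

Call:
servo_tool(translation=[[-0.008, 0.0002, 0.002], [-0.008, 0, 0], [-0.006, 0, 0], [-0.006, 0, 0], [-0.005, 0, 0], [0, 0, 0]], twist=[0.001, 0, 0, 0, 0, 0], hand=[0.005, 0.005, 0.005, 0.005, 0.005, 0.005])

```text
t: 45.13
tcp_pos: [511.3, 67.8, 62.9]
orientation: [180.0, 0.1, 178.2]
wrist_force: [0.6, -0.5, -1.2]
opening: 11.3
finger_force: 50.0
```

Call:
servo_tool(translation=[[-0.004, 0, 0], [-0.004, 0, 0], [-0.004, 0, 0], [-0.004, 0, 0], [-0.004, 0, 0], [0, 0, 0]], twist=[0, 0, 0, 0, 0, 0], hand=[0.005, 0.005, 0.005, 0.005, 0.005, 0.005])

```text
t: 45.63
tcp_pos: [530.8, 67.1, 62.7]
orientation: [180.0, 0.0, 178.2]
wrist_force: [-0.2, -0.4, -1.4]
opening: 11.5
finger_force: 50.0
```

Call:
servo_tool(translation=[[-0.005, 0, 0.001], [-0.006, 0, 0], [-0.006, 0, 0], [-0.006, 0, 0], [-0.006, 0, 0], [0, 0, 0]], twist=[0, 0, 0, 0, 0, 0], hand=[0.005, 0.005, 0.005, 0.005, 0.005, 0.005])

```text
t: 46.13
tcp_pos: [560.4, 66.2, 61.8]
orientation: [180.0, 0.1, 178.2]
wrist_force: [0.3, 0.8, -1.9]
opening: 11.9
finger_force: 50.0
```

Call:
servo_tool(translation=[[-0.006, 0, 0], [-0.006, 0, 0], [-0.006, 0, 0.001], [-0.006, 0, 0], [-0.006, 0, 0], [0, 0, 0]], twist=[0, 0, 0, 0, 0, 0], hand=[0.005, 0.005, 0.005, 0.005, 0.005, 0.005])

```text
t: 46.63
tcp_pos: [590.3, 65.2, 60.7]
orientation: [180.0, 0.1, 178.2]
wrist_force: [0.1, -0.2, -1.8]
opening: 11.9
finger_force: 50.0
```

Call:
servo_tool(translation=[[-0.004, 0, 0.001], [-0.003, 0, 0], [-0.002, 0, 0], [0, 0, 0]], twist=[0, 0, 0, 0], hand=[0.005, 0.005, 0.005, 0.005])

```text
t: 46.97
tcp_pos: [597.7, 65.4, 60.0]
orientation: [180.0, -0.0, 178.3]
wrist_force: [-2.5, -0.1, 4.8]
opening: 11.5
finger_force: 50.0
```

Call:
servo_tool(translation=[[-0.0015, 0, -0.0005], [0, 0, 0], [0, 0, 0]], twist=[0, 0, 0], hand=[0.005, 0.005, 0.005])

```text
t: 47.22
tcp_pos: [599.3, 65.0, 60.1]
orientation: [180.0, 0.0, 178.2]
wrist_force: [-1.4, -0.1, -1.1]
opening: 11.7
finger_force: 50.0
```

Call:
servo_tool(translation=[[-0.0015, 0, 0], [0, 0, 0], [0, 0, 0]], twist=[0, 0, 0], hand=[0.005, 0.005, 0.005])

```text
t: 47.47
tcp_pos: [599.4, 65.0, 60.1]
orientation: [-180.0, -0.2, 178.3]
wrist_force: [-6.8, 0.8, 6.0]
opening: 11.5
finger_force: 50.0
```

Call:
servo_tool(translation=[[-0.0015, 0, 0], [0, 0, 0], [0, 0, 0]], twist=[0, 0, 0], hand=[0.005, 0.005, 0.005])

```text
t: 47.72
tcp_pos: [599.5, 65.0, 60.1]
orientation: [-179.9, -0.3, 178.3]
wrist_force: [-11.3, -1.1, 10.2]
opening: 11.6
finger_force: 50.0
```

Call:
servo_tool(translation=[[0.0025, 0, 0], [0, 0, 0], [0, 0, 0], [0, 0, 0], [0, 0, -0.02], [0, 0, -0.04], [0, 0, -0.04], [0.02, 0, -0.03]], twist=[0, 0, 0, 0, 0, 0, 0, 0], hand=[0.03, 0.03, 0.03, 0.03, 0.03, 0.03, 0.03, 0.03])

```text
t: 48.38
tcp_pos: [583.4, 65.7, 193.3]
orientation: [179.9, 0.3, 178.1]
wrist_force: [1.3, 0.4, -0.1]
opening: 29.7
finger_force: 0.0
```

Call:
servo_tool(translation=[[0.015, -0.037, -0.003], [0.015, -0.037, -0.003], [0.015, -0.037, -0.003], [0.015, -0.037, -0.003], [0.015, -0.037, -0.003], [0.01, -0.037, 0], [0.01, -0.037, 0], [0, -0.037, 0]], twist=[0, 0, 0, 0, 0, 0, 0, 0], hand=[0.03, 0.03, 0.03, 0.03, 0.03, 0.03, 0.03, 0.03])

```text
t: 49.05
tcp_pos: [473.7, -229.7, 205.4]
orientation: [-179.9, -0.0, 178.2]
wrist_force: [0.8, 0.6, 1.0]
opening: 30.0
finger_force: 0.0
```

Call:
servo_tool(translation=[[0, -0.037, 0], [0, -0.037, 0], [0, -0.037, 0], [0, -0.037, 0], [0, -0.037, 0], [0, 0, 0], [0, 0, 0], [0, 0, 0]], twist=[0, 0, 0, 0, 0, 0, 0, 0], hand=[0.03, 0.03, 0.03, 0.03, 0.03, 0.03, 0.03, 0.03])

```text
t: 49.72
tcp_pos: [470.3, -411.7, 205.0]
orientation: [180.0, 0.0, 178.2]
wrist_force: [-0.2, 0.6, -0.1]
opening: 29.8
finger_force: 0.0
```

```bash
python3 -c "
from cas import *
t=manip.capture('top'); sc=manip.capture('scene'); s=manip.get_obs(); print(s['tcp_pos'])
blue(t,'top',cam('top'),80); blue(sc,'scene',cam('scene'),70,8)
a=cv2.resize(t[150:270,165:405],(800,400),interpolation=cv2.INTER_CUBIC); b=cv2.resize(sc[150:300,200:500],(400,200),interpolation=cv2.INTER_CUBIC)
w=cv2.resize(manip.capture('wrist'),(400,200))
cv2.imwrite('pics/fin.png',np.vstack([a,np.hstack([b,w])]))
"
```

```text
[ 470.65986443 -410.64094456  205.31457032]
top [295 178   3  16  45] [array([598.9,  64.3]), array([ 7. , 52.8]), np.float64(89.6)] mean [598.4  64.1]
top [317 178   3  16  38] [array([597.8, -12.5]), array([ 7. , 52.7]), np.float64(89.4)] mean [596.7 -13.1]
scene [299 198  13  11  82] [array([599.9, -13.1]), array([31.4, 76.1]), np.float64(65.0)] mean [598.9 -12.7]
scene [283 208  14  12  94] [array([602.8,  63.6]), array([30.6, 77.2]), np.float64(85.4)] mean [601.5  64. ]
```

View pics/fin.png

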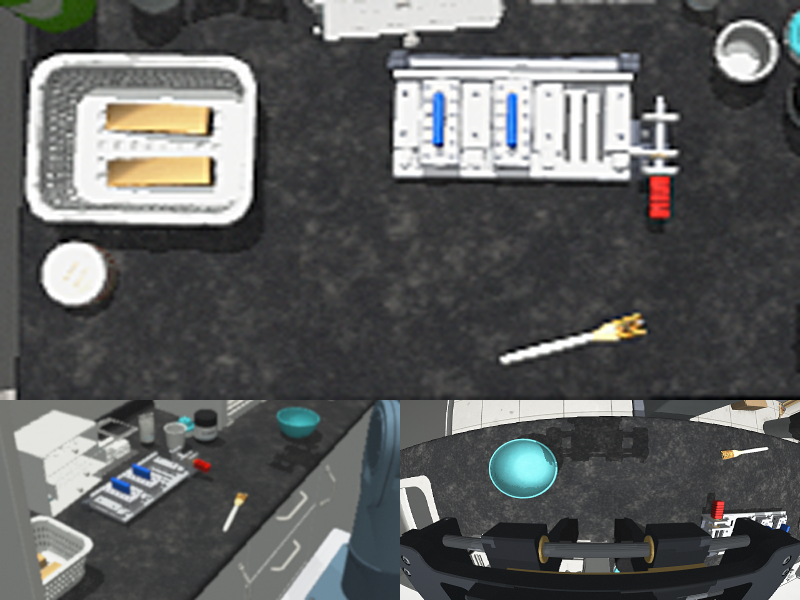

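The final view shows both wedges in the basket, the pin in up to its handle, and both cassettes home (blue grips at 438,118 and 512,118). Nothing else has moved.

```bash
python3 -c "
from plant import manip
print(manip.finish_job())"
```

```text
the job is handed in; nothing more can be done
None
```

The job is handed in: both wedges are in the basket, the deck is down and locked with the pin in up to its handle, and both cassettes present are home against the stop, in the left and middle tracks.

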